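Put the dough cutters away in their case

TASK

Put the dough cutters away: tip the cover of the cutter case up by the grip along its front edge, so that it pivots on its rear edge, then lift it off and set it down flat, right way up, on the counter clear of the case. Drop every cutter that is out on the counter, knob up and fully home, into the well of its own diameter, and then put the cover back on so that it sits level on the ledge all round. Leave the apple, the scraper and the jar where they are.

Things in the scene. Friction and masses are not known exactly. Their poses are not given: they have to be found in the camera images.
- case: Cutter case, fixed: pale beech block with one row of five round wells, the largest at the -y end. Origin: centre of its underside on the counter; x to its rear (away from the robot), y along the row, z up. Plinth 108 (x) x 334 (y) mm, 36 mm high, ends in a 9 mm wide ledge all round, on which the cover's skirt stands; inside it the block (90 x 316 mm) rises to the deck at 50 mm.
- lid: Loose aluminium cover, an upside-down tray 102 (x) x 328 (y) x 63 mm high, walls and top 3 mm, about 0.35 kg, with a wooden grip bar on top. Origin: centre of its open underside; x to its rear, z up. At the start it stands on the case's ledge (origin 36 mm above the case's), hiding the wells. Its skirt overlaps the block by 14 mm, with 3 mm play all round.
- lid_grip (a point): Centre of the cover's wooden grip bar, lid frame (-36, 0, 77) mm. The bar is the only handle: along the front edge, 14 mm thick (x), 80 mm long (y), standing 28 mm up from the top.
- lid_rear (a point): Lower rear edge of the cover's skirt, mid-length: lid frame (51, 0, 0) mm. It rests on case_rear when the cover is seated and is the edge about which the cover tips.
- case_rear (a point): Point on the rear ledge of the case, mid-length, under the cover's rear edge: case frame (51, 0, 36) mm.
- well34 (a point): Centre of the mouth (at deck level, 50 mm above the counter) of the well for the 34 mm cutter: 37 mm wide, 36 mm deep (floor 14 mm above the counter), mouth chamfered 2 mm. Case frame (0, 129.5, 50) mm.
- well41 (a point): Centre of the mouth (at deck level, 50 mm above the counter) of the well for the 41 mm cutter: 44 mm wide, 36 mm deep (floor 14 mm above the counter), mouth chamfered 2 mm. Case frame (0, 79, 50) mm.
- well48 (a point): Centre of the mouth (at deck level, 50 mm above the counter) of the well for the 48 mm cutter: 51 mm wide, 36 mm deep (floor 14 mm above the counter), mouth chamfered 2 mm. Case frame (0, 21.5, 50) mm.
- well55 (a point): Centre of the mouth (at deck level, 50 mm above the counter) of the well for the 55 mm cutter: 58 mm wide, 36 mm deep (floor 14 mm above the counter), mouth chamfered 2 mm. Case frame (0, -43, 50) mm.
- well62 (a point): Centre of the mouth (at deck level, 50 mm above the counter) of the well for the 62 mm cutter: 65 mm wide, 36 mm deep (floor 14 mm above the counter), mouth chamfered 2 mm. Case frame (0, -114.5, 50) mm.
- cutter34: Loose round dough cutter: steel cup 34 mm in diameter, 44 mm high, with a wooden knob (26 mm in diameter, from 50 to 78 mm above the foot), about 101 g. Origin: centre of its foot; z up through the knob. Starts upright on the counter right of the case; may be absent. Home in its well, the origin is 36 mm below the mouth and the knob sticks up (top 92 mm above the counter).
- cutter41: Loose round dough cutter: steel cup 41 mm in diameter, 44 mm high, with a wooden knob (26 mm in diameter, from 50 to 78 mm above the foot), about 112 g. Origin: centre of its foot; z up through the knob. Starts upright on the counter right of the case; may be absent. Home in its well, the origin is 36 mm below the mouth and the knob sticks up (top 92 mm above the counter).
- cutter48: Loose round dough cutter: steel cup 48 mm in diameter, 44 mm high, with a wooden knob (26 mm in diameter, from 50 to 78 mm above the foot), about 122 g. Origin: centre of its foot; z up through the knob. Starts upright on the counter right of the case; may be absent. Home in its well, the origin is 36 mm below the mouth and the knob sticks up (top 92 mm above the counter).
- cutter55: Loose round dough cutter: steel cup 55 mm in diameter, 44 mm high, with a wooden knob (26 mm in diameter, from 50 to 78 mm above the foot), about 132 g. Origin: centre of its foot; z up through the knob. Starts upright on the counter right of the case; may be absent. Home in its well, the origin is 36 mm below the mouth and the knob sticks up (top 92 mm above the counter).
- cutter62: Loose round dough cutter: steel cup 62 mm in diameter, 44 mm high, with a wooden knob (26 mm in diameter, from 50 to 78 mm above the foot), about 143 g. Origin: centre of its foot; z up through the knob. Starts upright on the counter right of the case; may be absent. Home in its well, the origin is 36 mm below the mouth and the knob sticks up (top 92 mm above the counter).
- apple: Green apple, 72 mm wide, 68 mm high, standing among the cutters. Origin: centre of its underside. To be left alone.
- scraper: Bench scraper lying flat: steel blade 105 x 150 mm and wooden handle, 22 mm high, on the counter beyond the cutters. To be left alone.
- jar: Closed glass jar, 84 mm wide and 90 mm high, on the counter beyond the case. To be left alone.
Things that resemble listed ones, but are neither listed nor needed, are in the scene too. What is shaped like the cutter48 but red is not meant.

How it is judged:
On the way, in this order (a step that is already met when the one before it is completed fails the run):
1. the cover is tipped up at its front by more than 0.17 rad (10 degrees), its rear edge still within 45 mm of the rear ledge (angle between lid's own z axis and vertical above 0.17 rad and distance between lid_rear and case_rear below 0.045 m and z of lid_grip in the frame of case above 0.12 m), for 0.1 s.
2. the cover lies flat, right way up, on the counter, clear of the case (height (world z) of lid below 0.008 m and angle between lid's own z axis and vertical below 0.06 rad and contact force between lid and the fingers below 0.5 N and linear speed of lid below 0.02 m/s), for 0.2 s.
3. every cutter present stands in its own well, fully home (z of cutter34 in the frame of well34 below -0.031 m and horizontal distance between cutter34 and well34 below 0.005 m and angle between each of cutter34, cutter41, cutter48, cutter55, cutter62's own z axis and vertical below 0.08 rad and z of cutter41 in the frame of well41 below -0.031 m and horizontal distance between cutter41 and well41 below 0.005 m and z of cutter48 in the frame of well48 below -0.031 m and horizontal distance between cutter48 and well48 below 0.005 m and z of cutter55 in the frame of well55 below -0.031 m and horizontal distance between cutter55 and well55 below 0.005 m and z of cutter62 in the frame of well62 below -0.031 m and horizontal distance between cutter62 and well62 below 0.005 m and linear speed of each of cutter34, cutter41, cutter48, cutter55, cutter62 below 0.02 m/s), for 0.2 s.
At the end, for the whole second after the job is handed in: Each cutter present is upright (0.08 rad) in its own well, within 5 mm of its axis and at least 31 of 36 mm deep; the cover is on the case, underside at most 40 mm above its foot (seated: 36), level within 0.035 rad, in line within 0.06 rad, centred within 9 mm; all at rest (all of step 3 and z of lid in the frame of case below 0.04 m and horizontal distance between lid and case below 0.009 m and angle between lid's own z axis and vertical below 0.035 rad and angle between the y axis of lid and the y axis of case, either way round below 0.06 rad and linear speed of lid below 0.02 m/s); the robot touches nothing.
It fails at once if the apple is shifted by more than 60 mm (distance of apple from where it was at the start of the episode above 0.06 m).
It fails at once if the scraper is shifted by more than 60 mm (distance of scraper from where it was at the start of the episode above 0.06 m).
It fails at once if the jar is shifted by more than 60 mm (distance of jar from where it was at the start of the episode above 0.06 m).
Of cutter34, cutter41, cutter48, cutter55, cutter62 only 4 to 5 are there at a start; the rules pass over those that are not, and their reading is None.
At some moment in a run one of cutter34, cutter41, cutter48, cutter55, cutter62 may be knocked a few centimetres aside while the robot is not near it.
Once in a run the grip may slacken for a moment while it holds something.
It also fails if it takes over 200 s, if anything falls off the work surface, if the arm or the gripper's body presses on something with over 40 N, if the wrist force passes 120 N, or if a joint passes its speed limit or range.

ROBOT

A 6-joint arm with a two-finger parallel gripper is mounted at the origin on the work surface. World frame = base frame: x ahead of the robot, y to its left, z up, the work surface at z = 0. Lengths are in m, angles in rad, forces in N, time in s.
With the tool pointing down it reaches from about 0.375 to 0.9 m from the base axis. Payload 3.1 kg.
Tool frame: the origin (TCP) lies midway between the tips of the shut fingers; the grasp point (between the pads) lies 19 mm behind it; z points along the fingers, y is the line along which they close (so a half turn about z gives the same grasp; the last joint's range is limited). The gripper opens to 85 mm and grips with 20 to 120 N. Pads are 22 mm wide; open, the fingers measure 114 mm over their backs; the gripper's body (76 mm by 85 mm) begins 54 mm behind the grasp point. The pads swing forward as they close: fully open they stand 13 mm farther back than shut.
Start: joints at [1.161, 0.527, 1.433, -0, 1.181, -0.178], TCP at [0.143, 0.608, 0.231] pointing down, gripper open.
Joint ranges: [-3.08, 3.08], [-0.75, 2.2], [0.22, 2.44], [-1.43, 4.57], [0, 2.65], [-2.85, 2.85]. Speed limits (rad/s): [2.79, 2.79, 3.14, 3.14, 3.14, 3.14].

INTERFACE

Orientations are given as a unit quaternion [x, y, z, w].
In Python, from station import manip gives the robot as it stands.
- The arm moves only by the tool drive_tool, never from a script. Its argument "motion" is a list that holds one entry, the list of rows, each a list of 5 numbers: the finger opening in mm, from 0 to 85.4, then the shift along the tool's x, y, z in units of 30 mm (1.0 is 30 mm), then the turn about the tool's z in units of 8 degrees (1.0 is 8 degrees). In form: [[[fingers, x, y, z, yaw], ...]]. A call has 1 to 10 rows; each row is the pose to reach, as a shift and turn from the pose commanded when the call began, along the tool's axes at that moment; what a row does not reach only later rows make up. A row lasts 1/10 s, in which the tool goes at most 50 mm and 8.59 degrees, less where a joint would pass 70% of its speed; a pose out of reach is approached as far as the arm can. A call with a gripper value outside its range is refused whole. The fingers move at their own pace and stop on an object; "squeeze" is the grip in N (left out, the last holds). Time passes only in rows, so rows that repeat a pose let the fingers close. It gives the time, the measured TCP pose, the force, the opening and the grip force at its end, in the units of the state.
- manip.sense(): the state, without advancing time (a new reading comes with each control period).
- manip.snapshot(name): name is "scene" or "side" or "wrist"; returns the picture (384x512x3 uint8, red, green, blue); there is no depth.
- manip.camera_model(name): a dict with "fov_y" (degrees; the focal length in pixels is half the picture's height over the tangent of half this angle, whatever the lens; pixels are square), "cx", "cy" (the principal point, pixels), "k1" (the pictures are not rectified: a ray, as slopes to the right and down, at radius r is drawn at 1 + k1 r^2 times it, then the intrinsics apply), "origin" and "orientation" of the camera in the world. Camera axes: x right, y up, looking along -z (the intrinsics and any distortion apply to the point x, -y, -z); pixel columns grow to the right and rows downward; lengths in m; the calibration is good to about 2 mm. A picture is of the moment at which its call begins: read the wrist's pose just before it. camera_model takes no time and is no camera call; for the wrist camera it gives the pose at the moment of the call.
- manip.sign_off(): hands the job in; it is judged then, once.
The state is a dict: "t": time; "q": joint angles; "qd": joint speeds; "tau": joint torques, N m; "tcp_pos": TCP position; "tool_rot": TCP orientation; "force": force on the tool from outside, world axes, zero at the start; "ft_torque": the same for the moment, N m; "finger_gap": opening from 0.0 (shut) to 1.0 (fully open); "gripper_force": force on a finger pad.
Only numpy, scipy, OpenCV 4.12 (cv2) and the standard library are available. Lean on these libraries where they do the work, as an engineer would, in place of code of your own. Each camera call takes 0.05 s, during which the arm holds its last target. There are 200 camera calls.

## Working session

There is one attempt and no reset: what is moved stays moved. The work goes in short steps, Python scripts to look and compute and a tool call to move; the robot and the scene stay as the last step left them, time stands still between calls to the robot, and variables do not carry over. Pictures are saved under pics/ and viewed, at most 14 in all, crops included, and the job is handed in when it is done.

Besides the shell and the picture viewer there is one more tool, called after "Call:" as name(argument=value, ...), one argument or row to a line, values as JSON. drive_tool: Moves the arm, as the interface text tells. Its arguments: {"type":"object","properties":{"motion":{"type":"array","items":{"type":"array","items":{"type":"array","items":{"type":"number"}}}},"squeeze":{"type":"number"}},"required":["motion"]}

```bash
ls; mkdir -p pics; python3 - <<'E'
from station import manip
import cv2
s=manip.sense();print(s)
for n in("scene","side","wrist"):
    print(n,manip.camera_model(n)); im=manip.snapshot(n); cv2.imwrite(f"pics/{n}0.png",im[:,:,::-1])
E
```

```text
pics
{'t': 0.0, 'q': array([ 1.16151652e+00,  5.28469338e-01,  1.43389786e+00,  6.59396415e-06,
        1.18140567e+00, -1.78502348e-01]), 'qd': array([-4.27523161e-04,  3.07267618e-05, -7.29392357e-05,  5.16066804e-04,
        2.64151074e-03,  2.12616337e-03]), 'tau': array([-8.16215925e-05, -4.42343938e+01, -1.78028691e+01, -3.70298567e-04,
        8.33933096e-03, -1.57092813e-05]), 'tcp_pos': array([0.14264075, 0.6077706 , 0.23033309]), 'tool_rot': array([ 1.15134017e-01,  9.93349369e-01, -1.04248404e-03, -3.18698711e-04]), 'force': array([ 1.13872985,  0.43522809, -0.1961215 ]), 'ft_torque': array([ 0.02153748, -0.00157977, -0.01278656]), 'gripper_force': 0.0, 'finger_gap': 0.9980929813598507}
scene {'fov_y': 51.660736597328956, 'cx': 255.52276121079836, 'cy': 188.13291397509246, 'k1': -0.08974225547135381, 'origin': array([ 1.19388866, -0.50591167,  0.84637417]), 'orientation': array([0.34217161, 0.17504163, 0.41800622, 0.82313414])}
side {'fov_y': 45.97423441149819, 'cx': 258.8197090576218, 'cy': 189.33752973462651, 'k1': -0.1805709319749122, 'origin': array([0.34857493, 0.99824375, 0.71727711]), 'orientation': array([-0.05907826,  0.49672854,  0.85837375, -0.11386405])}
wrist {'fov_y': 63.66139793134675, 'cx': 255.88840624030965, 'cy': 195.52552378086415, 'k1': -0.06606410164849143, 'origin': array([0.07059427, 0.62510842, 0.37294842]), 'orientation': array([-0.11583358, -0.09117349,  0.61473404,  0.77483678])}
```

View pics/scene0.png

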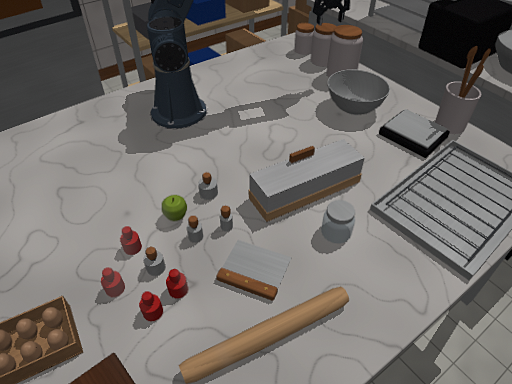

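View pics/side0.png

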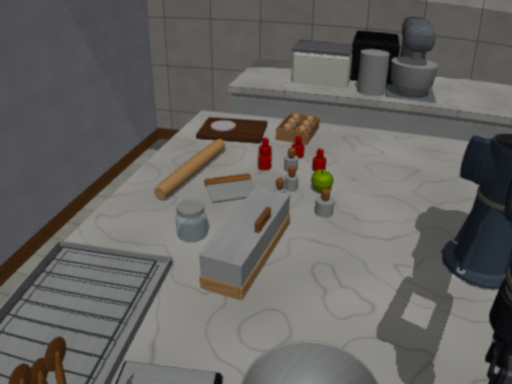

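The scene view shows the lid with its grip at (302,154). The steel cutters have knobs at (208,178), (226,211), (193,222) and (151,254). The apple is at (174,207), the scraper at (254,268) and the jar at (340,220).

Things that could be mistaken for a target:
- Red cutters at (130,240), (112,282), (151,306) and (176,284): rejected, because they are red.
- Scraper handle at (247,284), which resembles the brown grip bar: rejected, because it isn't on the cover.

In the side view, the cutters are at (324,203), (291,180), (280,184) and (290,158), and the grip is at (262,220).

```bash
cat > h.py <<'E'
import numpy as np, cv2
from scipy.spatial.transform import Rotation as R
from station import manip
def save(n,im): cv2.imwrite(f"pics/{n}.png",np.ascontiguousarray(im[:,:,::-1]))
def rays(m,px):
    px=np.atleast_2d(px).astype(float); f=192/np.tan(np.radians(m["fov_y"])/2)
    d=(px-[m["cx"],m["cy"]])/f; u=d.copy()
    for _ in range(20): u=d/(1+m["k1"]*(u**2).sum(1,keepdims=True))
    v=np.c_[u[:,0],-u[:,1],-np.ones(len(u))]
    return np.array(m["origin"]),R.from_quat(m["orientation"]).apply(v)
def plane(m,px,z):
    o,d=rays(m,px); return o+d*((z-o[2])/d[:,2])[:,None]
def tri(ms,pxs):
    A=np.zeros((3,3));b=np.zeros(3);L=[]
    for m,p in zip(ms,pxs):
        o,d=rays(m,p);d=d[0]/np.linalg.norm(d[0]);P=np.eye(3)-np.outer(d,d);A+=P;b+=P@o;L.append((o,P))
    x=np.linalg.solve(A,b);return x,max(np.linalg.norm(P@(x-o)) for o,P in L)
def proj(m,X):
    f=192/np.tan(np.radians(m["fov_y"])/2)
    c=R.from_quat(m["orientation"]).inv().apply(np.atleast_2d(X)-m["origin"])
    u=np.c_[c[:,0],-c[:,1]]/-c[:,2:]
    return u*(1+m["k1"]*(u**2).sum(1,keepdims=True))*f+[m["cx"],m["cy"]]
def brown(im):
    h=cv2.cvtColor(im,cv2.COLOR_RGB2HSV)
    return cv2.inRange(h,(5,110,50),(17,255,230))
def blobs(mask,lo=15,hi=4000):
    n,l,s,c=cv2.connectedComponentsWithStats(mask)
    return [(i,s[i,4],c[i].round(1),s[i,:4]) for i in range(1,n) if lo<s[i,4]<hi],l
E
python3 - <<'E'
from h import *
for n in("scene","side"):
    im=cv2.imread(f"pics/{n}0.png")[:,:,::-1].copy(); m=manip.camera_model(n)
    print(n)
    for i,a,c,s in blobs(brown(im))[0]:
        print(a,c,s,plane(m,c,.065)[0].round(3),plane(m,c,.113)[0].round(3)[:2])
ms=[manip.camera_model("scene"),manip.camera_model("side")]
print(tri(ms,[(302,154),(262,220)]))
E
```

```text
scene
392 [247.5   4.4] [226   0  43  13] [-0.617  0.758  0.065] [-0.505  0.681]
615 [299.2  17.3] [288   0  26  33] [-0.311  0.865  0.065] [-0.218  0.781]
177 [267.   23.3] [254  17  27  15] [-0.344  0.684  0.065] [-0.25   0.611]
461 [340.4  30.1] [316  23  46  16] [-0.074  0.923  0.065] [0.003 0.836]
886 [228.4  39.8] [187  25  78  27] [-0.296  0.425  0.065] [-0.205  0.368]
166 [468.7  66.1] [460  46  17  51] [0.497 1.127 0.065] [0.54  1.027]
132 [480.2  65.2] [469  49  22  35] [0.522 1.181 0.065] [0.563 1.077]
220 [148.   66.2] [141  54  14  26] [-0.287  0.02   0.065] [-0.196 -0.013]
57 [129.1  62.5] [123  59  12   7] [-0.368 -0.03   0.065] [-0.272 -0.06 ]
186 [108.4  71.8] [99 64 20 17] [-0.346 -0.131  0.065] [-0.251 -0.154]
40 [129.8  68.3] [124  66  13   6] [-0.317 -0.048  0.065] [-0.225 -0.077]
172 [301.1 154.2] [290 146  24  17] [0.52  0.156 0.065] [0.562 0.116]
66 [206.3 177.1] [203 173   8  10] [ 0.437 -0.131  0.065] [ 0.483 -0.154]
808 [302.3 198.9] [249 174 112  47] [0.666 0.035 0.065] [0.698 0.002]
83 [225.  210.8] [221 206   9  11] [ 0.578 -0.159  0.065] [ 0.616 -0.18 ]
[... 716 characters left out ...]
57] [1.092 0.133 0.065] [1.037 0.197]
58 [291.9 151.5] [289 147   7  10] [ 0.586 -0.377  0.065] [ 0.569 -0.276]
58 [291.7 170.2] [289 166   7  10] [ 0.56  -0.242  0.065] [ 0.545 -0.15 ]
240 [227.3 178.7] [205 174  46  11] [ 0.736 -0.134  0.065] [ 0.708 -0.05 ]
60 [279.8 182.5] [277 178   7  10] [ 0.579 -0.154  0.065] [ 0.562 -0.069]
73 [325.3 193.6] [322 189   8  11] [ 0.44  -0.126  0.065] [ 0.433 -0.043]
171 [262.  219.3] [255 208  15  24] [0.581 0.05  0.065] [0.564 0.12 ]
873 [241.9 272.9] [200 216  89  83] [0.571 0.268 0.065] [0.555 0.321]
1237 [ 42.4 366.2] [  9 337  57  47] [0.841 0.623 0.065] [0.805 0.651]
(array([0.5629344 , 0.11961316, 0.11157877]), np.float64(0.0014064460636822617))
```

View pics/wrist0.png

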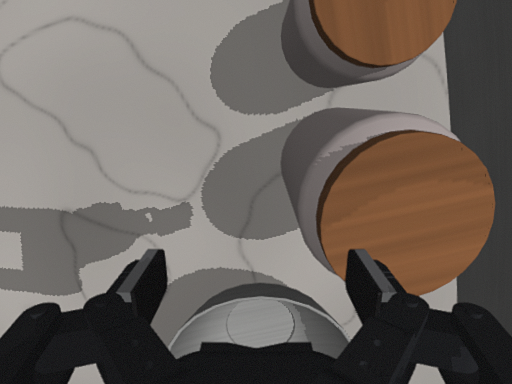

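The wrist view shows two storage jars with wooden lids close to the gripper, at (385,20) and (405,210), and the bowl below it. I'll rise first, then go over the case.

```bash
cat >> h.py <<'E'
def go(x,y,z,yaw=None):
    """row for world TCP target; yaw = world direction (deg) of tool y"""
    s=manip.sense();r=R.from_quat(s["tool_rot"]);M=r.as_matrix()
    d=M.T@(np.array([x,y,z])-s["tcp_pos"])/.03
    cur=np.degrees(np.arctan2(M[1,1],M[0,1])); t=0
    if yaw is not None: t=-((yaw-cur+180)%360-180)/8   # tool z down
    print("row",d.round(3),round(t,3),"yaw",round(cur,2),"q6",s["q"][5].round(2),"t",s["t"])
E
python3 - <<'E'
from h import *
m=manip.camera_model("wrist"); print("axis",R.from_quat(m["orientation"]).apply([0,0,-1]), "up",R.from_quat(m["orientation"]).apply([0,1,0]))
m=manip.camera_model("scene"); im=cv2.imread("pics/scene0.png")[:,:,::-1].copy()
b,l=blobs(brown(im))
i=min(b,key=lambda t:np.hypot(*(t[2]-[301,154])))[0]
ys,xs=np.where(l==i); P=plane(m,np.c_[xs,ys],.113)[:,:2]; v=np.linalg.svd(P-P.mean(0))[2][0]; print("bar yaw",np.degrees(np.arctan2(v[1],v[0])))
go(.143,.608,.40); go(.60,.10,.40)
E
```

```text
axis [ 0.28381083 -0.06715937 -0.9565255 ] up [-0.93148224  0.21744558 -0.29164748]
bar yaw -86.73065759774582
row [-8.000e-03 -5.000e-03 -5.648e+00] 0 yaw 76.78 q6 -0.18 t 0.15
row [-18.71  -13.005  -5.633] 0 yaw 76.78 q6 -0.18 t 0.15
```

Call:
drive_tool(
  motion=[
    [[85,0,0,-3.5,0],[85,0,0,-3.5,0],[85,0,0,-3.5,0],[85,-16,-12.5,-3.5,-2],[85,-16,-12.5,-3.5,-2],[85,-16,-12.5,-3.5,-2],[85,-16,-12.5,-3.5,-2],[85,-16,-12.5,-3.5,-2],[85,-16,-12.5,-3.5,-2],[85,-16,-12.5,-3.5,-2]],
  ],
)

```text
t: 1.15
tcp_pos: [0.362, 0.3347, 0.336]
tool_rot: [-0.024, 1.0, -0.0, -0.0]
force: [0.7, -0.2, 0.8]
finger_gap: 0.995
gripper_force: 0.0
```

```bash
python3 - <<'E'
from h import *
go(.53,.12,.30,93.3)
E
```

```text
row [-5.244 -7.42   1.199] -0.063 yaw 92.79 q6 -1.1 t 1.15
```

Call:
drive_tool(
  motion=[
    [[85,-5.2,-7.4,1.2,0],[85,-5.2,-7.4,1.2,0],[85,-5.2,-7.4,1.2,0],[85,-5.2,-7.4,1.2,0],[85,-5.2,-7.4,1.2,0],[85,-5.2,-7.4,1.2,0],[85,-5.2,-7.4,1.2,0],[85,-5.2,-7.4,1.2,0],[85,-5.2,-7.4,1.2,0]],
  ],
)

```text
t: 2.05
tcp_pos: [0.5269, 0.1233, 0.3002]
tool_rot: [-0.025, 1.0, 0.0, -0.001]
force: [0.7, 0.6, 0.3]
finger_gap: 0.998
gripper_force: 0.0
```

```bash
python3 - <<'E'
from h import *
m=manip.camera_model("wrist"); im=manip.snapshot("wrist"); save("w1",im)
print(manip.sense()["tcp_pos"],m["origin"])
go(.53,.12,.30,93.3)
np.save("w1.npy",m,allow_pickle=True)
for i,a,c,s in blobs(brown(im),100)[0]: print(a,c,s,plane(m,c,.127)[0].round(4))
E
```

```text
[0.52696646 0.12349002 0.30043074] [0.45301129 0.11951592 0.4427797 ]
row [-0.095 -0.121  0.014] -0.053 yaw 92.87 q6 -1.6 t 2.1
466 [45.1 81.7] [31 72 30 21] [ 0.441  -0.0913  0.127 ]
242 [ 35.1 194.5] [ 27 184  17  20] [ 0.5601 -0.1189  0.127 ]
1122 [247.4 203.9] [212 191  72  27] [0.5589 0.1162 0.127 ]
1059 [ 32.9 279.2] [  6 251  63  61] [ 0.6691 -0.1411  0.127 ]
```

View pics/w1.png

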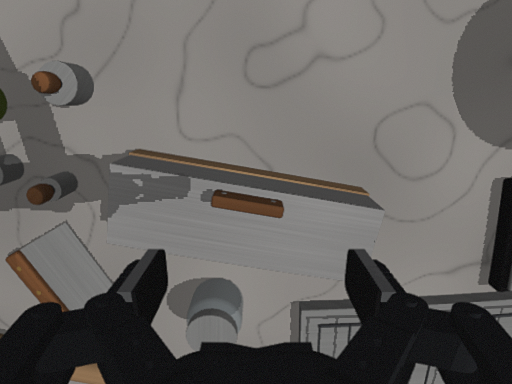

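The view shows the lid with the bar at (247,204), turned about 10° from the tool. Cutters are at the left at (60,82) and (50,190), and the jar is at (215,310). Next I fit the directions and take a second, closer view.

```bash
cat >> h.py <<'E'
def bar(im,m,z=.127,near=None):
    b,l=blobs(brown(im),300,20000)
    c=max(b,key=lambda t:max(t[3][2],t[3][3])/1 if near is None else -np.hypot(*(t[2]-near)))
    ys,xs=np.where(l==c[0]);P=plane(m,np.c_[xs,ys],z)[:,:2].astype(np.float32)
    r=cv2.minAreaRect(P*1000); v=np.linalg.svd(P-P.mean(0),full_matrices=False)[2][0]; v*=np.sign(v[1])
    print("bar px",c[2],"rect",r,"pca yaw",np.degrees(np.arctan2(v[1],v[0])))
    return c[2]
E
python3 - <<'E'
from h import *
m=np.load("w1.npy",allow_pickle=True).item(); im=cv2.imread("pics/w1.png")[:,:,::-1].copy()
bar(im,m,near=[247,204])
h=cv2.cvtColor(im,cv2.COLOR_RGB2HSV); k=cv2.inRange(h,(8,80,90),(25,255,255)); k[195:]=0;k[:,:115]=0;k[:,400:]=0
ys,xs=np.where(k);print(len(xs),xs.min(),xs.max()); P=plane(m,np.c_[xs,ys],.03)[:,:2]; v=np.linalg.svd(P-P.mean(0),full_matrices=False)[2][0]; print(P.mean(0),np.degrees(np.arctan2(v[1],v[0])))
E
```

```text
bar px [247.4 203.9] rect ((558.4530639648438, 116.36807250976562), (77.5128173828125, 18.916847229003906), 82.83545684814453) pca yaw 82.99997
578 129 368
[0.54662681 0.11116107] 82.86928087633957
```

Call:
drive_tool(
  motion=[
    [[85,1,0,2.4,1.4],[85,1,0,2.4,1.4],[85,1,0,2.4,1.4],[85,1,0,2.4,1.4],[85,1,0,2.4,1.4]],
  ],
)

```text
t: 2.6
tcp_pos: [0.5002, 0.1214, 0.2303]
tool_rot: [0.073, 0.997, 0.0, 0.003]
force: [0.4, 0.1, 1.0]
finger_gap: 0.994
gripper_force: 0.0
```

```bash
python3 - <<'E'
from h import *
m=manip.camera_model("wrist"); im=manip.snapshot("wrist"); save("w2",im); np.save("w2.npy",m,allow_pickle=True)
c=bar(im,m)
m1=np.load("w1.npy",allow_pickle=True).item()
print(tri([m,m1],[c,(247.4,203.9)]), manip.sense()["tcp_pos"])
print(tri([m,m1,manip.camera_model("scene"),manip.camera_model("side")],[c,(247.4,203.9),(301.1,154.2),(262,219.3)]))
E
```

```text
bar px [259.5 254.5] rect ((555.8428344726562, 116.87968444824219), (77.69093322753906, 23.084829330444336), 82.81924438476562) pca yaw 83.11555
(array([0.56349377, 0.11604441, 0.11318388]), np.float64(2.777956694357975e-05)) [0.50017821 0.12124871 0.2302711 ]
(array([0.56359638, 0.11618086, 0.11221532]), np.float64(0.0021302637854859357))
```

View pics/w2.png

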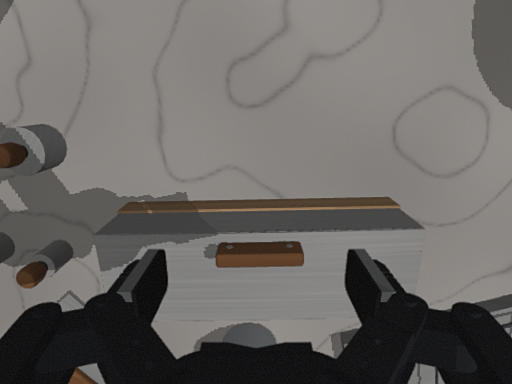

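The bar is at (260,255) and level with the tool at about 83°. Triangulation puts its height at 0.113. I'll grip it by its ends, closing along case y, so that it can pivot in the pads.

```bash
python3 - <<'E'
from h import *
go(.5615,.1163,.13,82.9);go(.5615,.1163,.09,82.9)
E
```

```text
row [-2.03   0.131  3.353] -0.156 yaw 81.65 q6 -1.4 t 2.65
row [-2.023  0.13   4.686] -0.156 yaw 81.65 q6 -1.4 t 2.65
```

Call:
drive_tool(
  motion=[
    [[85.4,-2.02,0.13,2,-0.16],[85.4,-2.02,0.13,2.5,-0.16],[85.4,-2.02,0.13,3,-0.16],[85.4,-2.02,0.13,3,-0.16],[85.4,-2.02,0.13,3,-0.16],[85.4,-2.02,0.13,3,-0.16]],
  ],
)

```text
t: 3.25
tcp_pos: [0.5596, 0.116, 0.1402]
tool_rot: [0.062, 0.998, 0.0, 0.002]
force: [0.1, 0.5, 0.8]
finger_gap: 0.999
gripper_force: 0.0
```

```bash
python3 - <<'E'
from h import *
m=manip.camera_model("wrist"); im=manip.snapshot("wrist"); save("w3",im)
bar(im,m)
print(manip.sense()["tcp_pos"]);go(.5615,.1163,.09,82.9)
E
```

```text
bar px [255.7 237.6] rect ((556.8895874023438, 116.46705627441406), (77.72948455810547, 21.150564193725586), 82.9084243774414) pca yaw 82.977
[0.55953679 0.11598137 0.1402988 ]
row [-0.058  0.018  1.677] -0.003 yaw 82.88 q6 -1.44 t 3.3
```

View pics/w3.png

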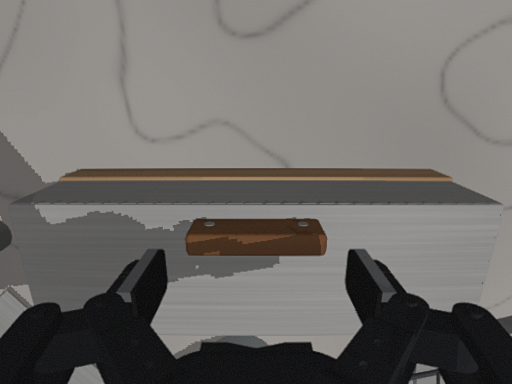

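The bar at (256,238) is centred between the fingers, at (165,275) and (347,275). I'll descend and close.

Call:
drive_tool(
  motion=[
    [[85.4,-0.05,0.01,0.5,0],[85.4,-0.05,0.01,1,0],[85.4,-0.05,0.01,1.3,0],[85.4,-0.05,0.01,1.6,0],[85.4,-0.05,0.01,1.65,0],[85.4,-0.05,0.01,1.65,0]],
  ],
  squeeze=60,
)

```text
t: 3.9
tcp_pos: [0.5602, 0.1159, 0.0889]
tool_rot: [0.062, 0.998, -0.0, 0.0]
force: [-0.5, -0.2, 0.4]
finger_gap: 1.001
gripper_force: 0.0
```

Call:
drive_tool(
  motion=[
    [[70,0,0,0,0],[70,0,0,0,0],[70,0,0,0,0],[70,0,0,0,0],[70,0,0,0,0],[70,0,0,0,0]],
  ],
  squeeze=60,
)

```text
t: 4.5
tcp_pos: [0.5605, 0.1159, 0.0897]
tool_rot: [0.062, 0.998, -0.0, 0.001]
force: [-1.4, 0.2, 5.4]
finger_gap: 0.92
gripper_force: 74.1
```

Call:
drive_tool(
  motion=[
    [[70,-0.13,0,-0.14,0],[70,-0.27,0,-0.28,0],[70,-0.42,0,-0.41,0],[70,-0.57,0,-0.53,0],[70,-0.73,0,-0.64,0],[70,-0.89,0,-0.74,0],[70,-0.89,0,-0.74,0],[70,-0.89,0,-0.74,0],[70,-0.89,0,-0.74,0]],
  ],
)

```text
t: 5.4
tcp_pos: [0.5865, 0.1126, 0.111]
tool_rot: [0.062, 0.998, 0.0, -0.0]
force: [1.2, 0.8, -2.9]
finger_gap: 0.919
gripper_force: 75.3
```

```bash
python3 - <<'E'
from h import *
a=manip.snapshot("side"); b=manip.snapshot("scene")
save("tip",np.hstack([cv2.resize(a[100:320,150:360],None,fx=1.9,fy=1.9),cv2.resize(b[100:320,190:400],None,fx=1.9,fy=1.9)]))
E
```

```text
(no output)
```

View pics/tip.png

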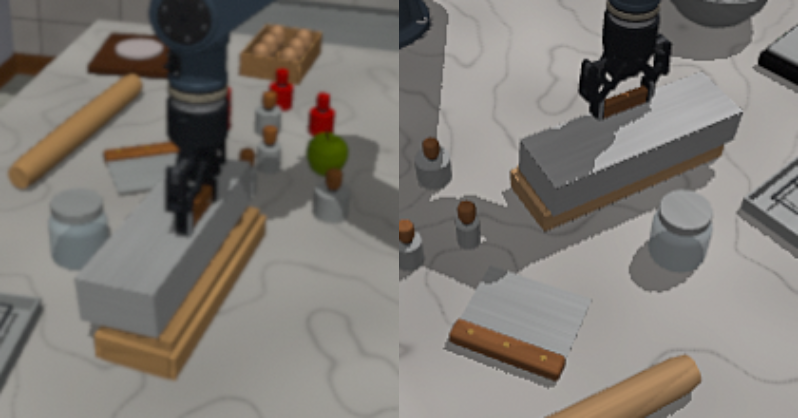

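The two crops show the cover carried back and up with hardly any pitch. The front ledge and deck are showing at (200,290) in the left crop. The pads hold the pitch, so I'll lower the squeeze and let it pivot onto its rear edge.

Call:
drive_tool(
  motion=[
    [[70,0,0,0,0],[70,0,0,0,0],[70,0,0,0,0],[70,0,0,0,0],[70,0,0,0,0]],
  ],
  squeeze=20,
)

```text
t: 6.0
tcp_pos: [0.5866, 0.1126, 0.111]
tool_rot: [0.062, 0.998, -0.0, 0.0]
force: [-0.6, -0.2, -3.8]
finger_gap: 0.923
gripper_force: 75.3
```

```bash
python3 - <<'E'
from h import *
print(manip.sense()["force"],manip.sense()["ft_torque"])
a=manip.snapshot("side"); b=manip.snapshot("scene")
save("tip2",np.hstack([cv2.resize(a[190:320,180:310],None,fx=3,fy=3),cv2.resize(b[130:260,240:370],None,fx=3,fy=3)]))
E
```

```text
[-0.55449141 -0.18424808 -3.84172122] [-0.0230245   0.11463549  0.01316667]
```

View pics/tip2.png

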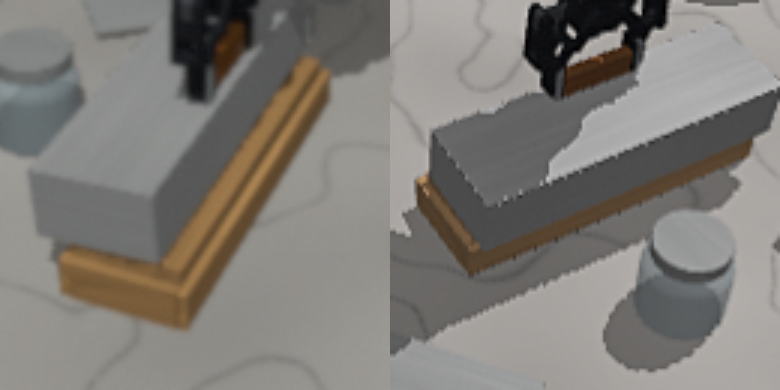

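The cover hangs level from the bar: there's no rear-ledge contact, and the wrist carries the full 3.8 N. The grip reading didn't change, so I'll re-command the fingers.

Call:
drive_tool(
  motion=[
    [[76,0,0,0,0],[76,0,0,0,0],[76,0,0,0,0],[76,0,0,0,0]],
  ],
  squeeze=20,
)

```text
t: 6.5
tcp_pos: [0.5866, 0.1126, 0.111]
tool_rot: [0.062, 0.998, -0.0, -0.0]
force: [0.3, -0.4, -3.6]
finger_gap: 0.92
gripper_force: 75.3
```

```bash
python3 - <<'E'
from h import *
s=manip.sense();print(s["force"],s["ft_torque"],s["finger_gap"],s["gripper_force"])
m=manip.camera_model("wrist"); im=manip.snapshot("wrist"); bar(im,m)
E
```

```text
[ 0.25472581 -0.38005563 -3.6350308 ] [ 0.00817474  0.11049806 -0.02025021] 0.9199156448353596 75.29119849205017
bar px [255.7 282.9] rect ((593.92236328125, 111.84683990478516), (93.0742416381836, 31.058557510375977), 83.04692077636719) pca yaw 83.02545
```

Call:
drive_tool(
  motion=[
    [[76,0.4,0,0,0],[76,0.88,0,0,0],[76,0.88,0,0,0],[76,0.88,0,0.3,0],[76,0.88,0,0.5,0],[76,0.88,0,0.65,0],[76,0.88,0,0.7,0],[76,0.88,0,0.7,0]],
  ],
)

```text
t: 7.35
tcp_pos: [0.5607, 0.1158, 0.091]
tool_rot: [0.062, 0.998, -0.0, 0.0]
force: [-4.1, 0.7, 6.9]
finger_gap: 0.918
gripper_force: 77.3
```

Call:
drive_tool(
  motion=[
    [[85.4,0,0,0,0],[85.4,0,0,0,0],[85.4,0,0,0,0],[85.4,0,0,0,0]],
  ],
)

```text
t: 7.75
tcp_pos: [0.5607, 0.1158, 0.0899]
tool_rot: [0.062, 0.998, 0.0, 0.0]
force: [-0.7, -0.2, 0.8]
finger_gap: 0.997
gripper_force: 0.0
```

Call:
drive_tool(
  motion=[
    [[77,0,0,0,0],[77,0,0,0,0],[77,0,0,0,0],[77,0,0,0,0],[77,0,0,0,0]],
  ],
  squeeze=20,
)

```text
t: 8.25
tcp_pos: [0.5606, 0.1158, 0.0901]
tool_rot: [0.062, 0.998, -0.0, 0.0]
force: [0.2, -0.8, 0.3]
finger_gap: 0.933
gripper_force: 25.8
```

```bash
python3 - <<'E'
from h import *
s=manip.sense();print(s["tcp_pos"],s["force"],s["ft_torque"],s["finger_gap"],s["gripper_force"])
E
```

```text
[0.56059188 0.11584867 0.09005156] [ 0.22550075 -0.82760084  0.30378494] [ 0.00152063 -0.07395133  0.01114603] 0.9325479138809393 25.823703110218048
```

The grip is now light at 26 N, so I'll tip along the arc.

Call:
drive_tool(
  motion=[
    [[77,-0.13,0,-0.14,0],[77,-0.27,0,-0.28,0],[77,-0.42,0,-0.41,0],[77,-0.57,0,-0.53,0],[77,-0.73,0,-0.64,0],[77,-0.89,0,-0.74,0],[77,-0.89,0,-0.74,0],[77,-0.89,0,-0.74,0],[77,-0.89,0,-0.74,0]],
  ],
)

```text
t: 9.15
tcp_pos: [0.5864, 0.1126, 0.112]
tool_rot: [0.062, 0.998, -0.0, -0.0]
force: [-0.0, -0.1, -3.3]
finger_gap: 0.933
gripper_force: 26.4
```

```bash
python3 - <<'E'
from h import *
s=manip.sense();print(s["tcp_pos"],s["force"],s["ft_torque"],s["finger_gap"],s["gripper_force"])
a=manip.snapshot("side"); b=manip.snapshot("scene")
save("tip3",np.hstack([cv2.resize(a[190:320,180:310],None,fx=3,fy=3),cv2.resize(b[130:260,240:370],None,fx=3,fy=3)]))
E
```

```text
[0.58642937 0.11258784 0.11201553] [-0.0210382  -0.14077199 -3.30125098] [-0.0097804  0.1066403 -0.0423542] 0.9328328356497151 26.361739933490753
```

View pics/tip3.png

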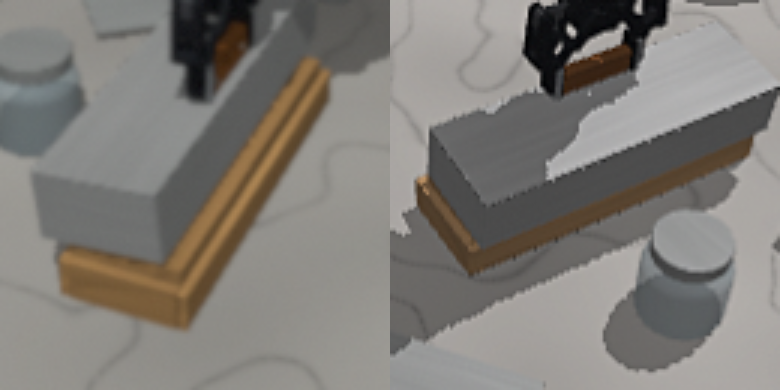

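```bash
python3 - <<'E'
from h import *
ms=[manip.camera_model("scene"),manip.camera_model("side")]
S=lambda x,y:(240+(x-390)/3,130+y/3)
D=lambda x,y:(180+x/3,190+y/3)
r=tri(ms,[S(778,88),D(33,175)]);f=tri(ms,[S(715,25),D(157,192)])
print(r,f,np.degrees(np.arctan2(f[0][2]-r[0][2],np.linalg.norm((f[0]-r[0])[:2]))))
print([proj(ms[1],p[0]) for p in (r,f)])
E
```

```text
(array([0.68906548, 0.26557207, 0.10639626]), np.float64(0.0003128117783071277)) (array([0.59157271, 0.27468517, 0.11799504]), np.float64(0.0018294930882089334)) 6.755454604392769
[array([[190.86096517, 248.36248708]]), array([[231.51145916, 254.25621344]])]
```

Triangulating the +y top corners gives a tilt of about 6.8°, with the rear about 10 mm above the ledge. I need more tilt, so I'll come closer and ease the grip by small openings.

Call:
drive_tool(
  motion=[
    [[77,0.25,0,0.16,0],[77,0.25,0,0.16,0],[79,0.25,0,0.16,0],[79,0.25,0,0.16,0],[79.4,0.25,0,0.16,0],[79.4,0.25,0,0.16,0]],
  ],
)

```text
t: 9.85
tcp_pos: [0.5797, 0.1135, 0.1075]
tool_rot: [0.062, 0.998, 0.0, 0.0]
force: [0.9, 0.4, -4.7]
finger_gap: 0.93
gripper_force: 26.3
```

Call:
drive_tool(
  motion=[
    [[79.8,0,0,0,0],[79.8,0,0,0,0]],
  ],
)

```text
t: 10.05
tcp_pos: [0.5796, 0.1135, 0.1075]
tool_rot: [0.062, 0.998, -0.0, 0.0]
force: [-0.2, -0.2, -3.3]
finger_gap: 0.931
gripper_force: 9.9
```

```bash
python3 - <<'E'
from h import *
s=manip.sense();print(s["tcp_pos"],s["force"],s["ft_torque"],s["finger_gap"],s["gripper_force"])
E
```

```text
[0.57957707 0.11347454 0.10747684] [-0.20349088 -0.19121446 -3.34718137] [ 0.07542227  0.11510723 -0.00554695] 0.9307244625461778 9.939142763614655
```

Call:
drive_tool(
  motion=[
    [[79.95,0,0,0,0],[79.95,0,0,0,0]],
  ],
)

```text
t: 10.25
tcp_pos: [0.5798, 0.1135, 0.1076]
tool_rot: [0.062, 0.998, 0.0, 0.0]
force: [0.4, -0.2, -3.2]
finger_gap: 0.934
gripper_force: 2.2
```

```bash
python3 - <<'E'
from h import *
s=manip.sense();print(s["force"],s["ft_torque"],s["finger_gap"],s["gripper_force"])
im=manip.snapshot("wrist");bar(im,manip.camera_model("wrist"))
a=manip.snapshot("side"); b=manip.snapshot("scene")
save("tip4",np.hstack([cv2.resize(a[190:320,180:310],None,fx=3,fy=3),cv2.resize(b[130:260,240:370],None,fx=3,fy=3)]))
E
```

```text
[ 0.41527057 -0.20124765 -3.19976889] [ 0.00166281 -0.0198537  -0.01504642] 0.9336918672661513 2.1941886842250824
bar px [255.7 276.3] rect ((581.74853515625, 113.28193664550781), (89.53489685058594, 31.144800186157227), 83.33843994140625) pca yaw 83.01005
```

Call:
drive_tool(
  motion=[
    [[79.4,0,0,0,0],[79.4,0,0,0,0],[79.4,0,0,0,0]],
  ],
)

```text
t: 10.7
tcp_pos: [0.5796, 0.1135, 0.1076]
tool_rot: [0.062, 0.998, 0.0, 0.0]
force: [-0.1, -0.2, -0.6]
finger_gap: 0.934
gripper_force: 19.2
```

```bash
python3 - <<'E'
from h import *
s=manip.sense();print(s["force"],s["ft_torque"],s["finger_gap"],s["gripper_force"])
a=manip.snapshot("side"); b=manip.snapshot("scene")
save("tip5",np.hstack([cv2.resize(a[190:320,180:310],None,fx=3,fy=3),cv2.resize(b[130:260,240:370],None,fx=3,fy=3)]))
E
```

```text
[-0.051279   -0.16913009 -0.57710918] [ 0.03384758 -0.02824031  0.02012399] 0.9342490801572293 19.21866238117218
```

View pics/tip5.png

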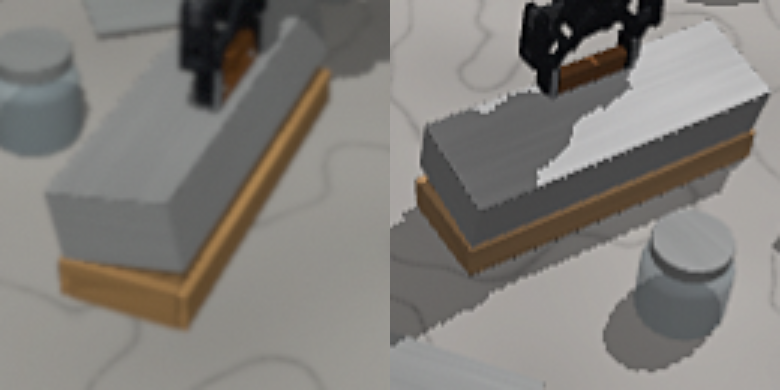

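```bash
python3 - <<'E'
from h import *
ms=[manip.camera_model("scene"),manip.camera_model("side")]
S=lambda x,y:(240+(x-390)/3,130+y/3)
D=lambda x,y:(180+x/3,190+y/3)
r=tri(ms,[S(768,95),D(48,193)]);f=tri(ms,[S(712,22),D(168,203)])
print(r,f,np.degrees(np.arctan2(f[0][2]-r[0][2],np.linalg.norm((f[0]-r[0])[:2]))))
E
```

```text
(array([0.67927411, 0.26518957, 0.0912141 ]), np.float64(0.0011627160073719373)) (array([0.58236603, 0.28003596, 0.11393757]), np.float64(0.0023737840663654386)) 13.049621700621376
```

The crop shows the cover clearly tipped, with its rear on the ledge and its front up. The corners give 13°, so step 1 is met. I'll lower it back, release, and regrip across the bar so I can carry it level.

Call:
drive_tool(
  motion=[
    [[79.4,0.16,0,0.12,0],[79.4,0.32,0,0.26,0],[79.4,0.48,0,0.41,0],[79.4,0.64,0,0.56,0],[79.4,0.64,0,0.56,0],[85.4,0.64,0,0.56,0],[85.4,0.64,0,0.56,0],[85.4,0.64,0,0.56,0],[85.4,0.64,0,-1.5,0],[85.4,0.64,0,-1.5,0]],
  ],
)

```text
t: 11.8
tcp_pos: [0.5625, 0.1161, 0.1549]
tool_rot: [0.062, 0.998, 0.0, 0.002]
force: [1.9, 0.3, 1.2]
finger_gap: 0.999
gripper_force: 0.0
```

```bash
python3 - <<'E'
from h import *
s=manip.sense();print(s["tcp_pos"],s["force"])
m=manip.camera_model("wrist");im=manip.snapshot("wrist");bar(im,m)
a=manip.snapshot("side");save("s6",a)
go(*s["tcp_pos"],172.9);go(*s["tcp_pos"],-7.1)
E
```

```text
[0.56249923 0.1160579  0.15488319] [1.92401512 0.33782086 1.23852897]
bar px [255.3 222.1] rect ((556.7652587890625, 116.6205825805664), (77.6841049194336, 19.806232452392578), 82.88957214355469) pca yaw 82.887535
row [-0.015  0.004 -0.015] -11.255 yaw 82.86 q6 -1.44 t 11.9
row [-0.015  0.004 -0.015] 11.245 yaw 82.86 q6 -1.44 t 11.9
```

Call:
drive_tool(
  motion=[
    [[50,0,0,0,1],[50,0,0,0,2],[50,0,0,0,3],[50,0,0,0,4],[50,0,0,0,5],[50,0,0,0,6],[50,0,0,0,7],[50,0,0,0,8],[50,0,0,0,9],[50,0,0,0,10]],
  ],
)

```text
t: 12.9
tcp_pos: [0.5592, 0.1159, 0.1509]
tool_rot: [0.691, 0.723, -0.001, -0.001]
force: [0.6, -0.2, -0.2]
finger_gap: 0.58
gripper_force: 0.0
```

Call:
drive_tool(
  motion=[
    [[50,0,0,0,1.25],[50,0,0,0,1.25],[50,0,0,0,1.25]],
  ],
)

```text
t: 13.2
tcp_pos: [0.5596, 0.1159, 0.1515]
tool_rot: [0.749, 0.663, -0.001, -0.001]
force: [-0.3, 0.0, 0.3]
finger_gap: 0.587
gripper_force: 0.0
```

```bash
python3 - <<'E'
from h import *
go(.5607,.1161,.104,-7.1)
m=manip.camera_model("wrist");im=manip.snapshot("wrist");save("w7",im);bar(im,m)
E
```

```text
row [0.012 0.038 1.582] 0.011 yaw -7.01 q6 0.13 t 13.2
bar px [259.  223.2] rect ((562.0919799804688, 118.80915832519531), (81.42851257324219, 12.847702026367188), 82.91139221191406) pca yaw 83.15609
```

Call:
drive_tool(
  motion=[
    [[50,0,0.06,0.6,0],[50,0,0.06,1.2,0],[50,0,0.06,1.55,0],[50,0,0.06,1.55,0],[50,0,0.06,1.55,0],[5,0,0.06,1.55,0],[5,0,0.06,1.55,0],[5,0,0.06,1.55,0],[5,0,0.06,1.55,0],[5,0,0.06,1.55,0]],
  ],
  squeeze=100,
)

```text
t: 14.25
tcp_pos: [0.5624, 0.1157, 0.107]
tool_rot: [0.75, 0.662, 0.0, 0.0]
force: [-0.3, -0.5, 5.4]
finger_gap: 0.138
gripper_force: 98.5
```

Call:
drive_tool(
  motion=[
    [[5,0,0,0,0],[5,0,0,0,0],[5,0,0,0,0],[5,0,0,0,0]],
  ],
)

```text
t: 14.65
tcp_pos: [0.5625, 0.1157, 0.107]
tool_rot: [0.75, 0.662, 0.0, 0.0]
force: [-1.2, 0.6, 6.1]
finger_gap: 0.137
gripper_force: 98.5
```

Record the seated grasp as TCP (0.5625, 0.1157, 0.107). Now I lift.

Call:
drive_tool(
  motion=[
    [[5,0,0,-0.15,0],[5,0,0,-0.4,0],[5,0,0,-0.8,0],[5,0,0,-1.2,0],[5,0,0,-1.2,0],[5,0,-1,-1.2,0],[5,0,-2,-1.2,0],[5,0,-3,-1.2,0],[5,0,-4.17,-1.2,0],[5,0,-4.17,-1.2,0]],
  ],
)

```text
t: 15.65
tcp_pos: [0.43, 0.1317, 0.1413]
tool_rot: [0.749, 0.662, -0.004, -0.004]
force: [-0.3, -1.5, -4.1]
finger_gap: 0.137
gripper_force: 98.3
```

```bash
python3 - <<'E'
from h import *
s=manip.sense();print(s["tcp_pos"],s["force"],s["ft_torque"],s["finger_gap"],s["gripper_force"])
b=manip.snapshot("scene");a=manip.snapshot("side")
save("mv",np.hstack([cv2.resize(a[130:330,170:370],None,fx=2,fy=2),cv2.resize(b[90:290,180:380],None,fx=2,fy=2)]))
go(.4377,.1312,.071,-7.1)
E
```

```text
[0.42997517 0.13167653 0.14132877] [-0.28757605 -1.49874386 -4.1204794 ] [0.02683174 0.13200628 0.00280093] 0.13702890378837201 98.3381187915802
row [-7.000e-03  2.000e-03  2.375e+00] -0.001 yaw -7.11 q6 0.17 t 15.75
```

View pics/mv.png

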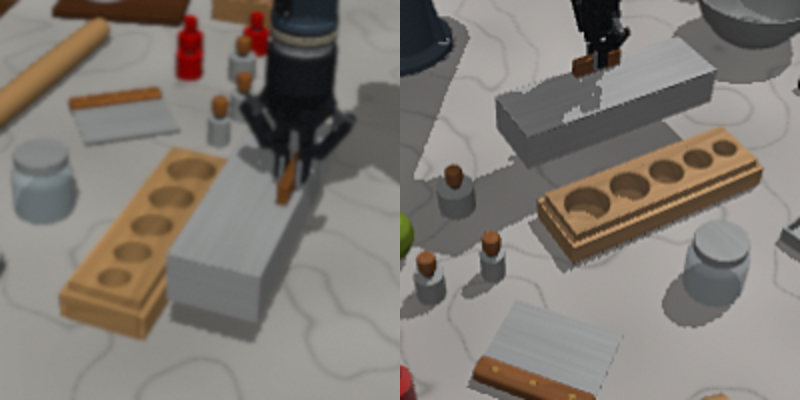

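The cover is held level over the free counter in front of the case, and all five wells are empty. I'll lower it.

Call:
drive_tool(
  motion=[
    [[5,0,0,0.8,0],[5,0,0,1.6,0],[5,0,0,2,0],[5,0,0,2.2,0],[5,0,0,2.33,0],[5,0,0,2.36,0],[5,0,0,2.36,0]],
  ],
)

```text
t: 16.45
tcp_pos: [0.4388, 0.1312, 0.0715]
tool_rot: [0.75, 0.662, 0.001, 0.0]
force: [-0.2, 0.1, -3.6]
finger_gap: 0.137
gripper_force: 98.4
```

Call:
drive_tool(
  motion=[
    [[40,0,0,0,0],[40,0,0,0,0],[40,0,0,0,0],[40,0,0,0,0],[40,0,0,-1,0],[40,0,0,-2,0],[40,0,0,-3,0],[40,0,0,-3,0]],
  ],
)

```text
t: 17.25
tcp_pos: [0.4407, 0.1315, 0.1645]
tool_rot: [0.75, 0.662, 0.003, 0.003]
force: [0.7, -1.0, -0.1]
finger_gap: 0.466
gripper_force: 0.0
```

```bash
python3 - <<'E'
from h import *
s=manip.sense();print(s["tcp_pos"],s["force"])
m=manip.camera_model("wrist");im=manip.snapshot("wrist");save("w8",im);bar(im,m,z=.091)
go(.60,-.03,.30,82.9); go(.46,-.2,.35,-7.1); go(.46,-.2,.35,82.9)
E
```

```text
[0.44066426 0.13146569 0.16450232] [ 0.73814577 -0.98635993 -0.10765959]
bar px [252.4 200.5] rect ((439.3145751953125, 133.84600830078125), (79.92083740234375, 12.761930465698242), 83.21565246582031) pca yaw 82.798065
row [-4.667  6.004 -4.544] -11.255 yaw -7.14 q6 0.17 t 17.3
row [-10.869   2.086  -6.236] -0.005 yaw -7.14 q6 0.17 t 17.3
row [-10.869   2.086  -6.236] -11.255 yaw -7.14 q6 0.17 t 17.3
```

Call:
drive_tool(
  motion=[
    [[60,0,0,-3,0],[60,0,0,-4.5,0],[60,-3,1,-4.5,0],[60,-6,2,-4.5,0],[60,-10.7,3.5,-4.5,0],[60,-10.7,3.5,-4.5,0],[60,-10.7,3.5,-4.5,0],[60,-10.7,3.5,-4.5,0],[60,-10.7,3.5,-4.5,0],[60,-10.7,3.5,-4.5,0]],
  ],
)

```text
t: 18.3
tcp_pos: [0.5033, -0.2059, 0.2947]
tool_rot: [0.752, 0.66, -0.001, 0.001]
force: [-0.7, 1.6, -0.1]
finger_gap: 0.704
gripper_force: 0.0
```

```bash
python3 - <<'E'
from h import *
print(manip.sense()["tcp_pos"],manip.sense()["qd"].round(2))
m=manip.camera_model("wrist");im=manip.snapshot("wrist");save("w9",im);np.save("w9.npy",m,allow_pickle=True)
for i,a,c,s in blobs(brown(im),80,3000)[0]: print(a,c,s,plane(m,c,.07)[0].round(4))
E
```

```text
[ 0.50327565 -0.20591928  0.2946947 ] [ 0.07 -0.04  0.08  0.05  0.04  0.04]
352 [191.8 110.4] [182 100  21  22] [ 0.4389 -0.1321  0.07  ]
2173 [443.4 145.9] [393 107 100  79] [ 0.733  -0.2102  0.07  ]
371 [314.9 118.3] [304 108  22  22] [ 0.5789 -0.1593  0.07  ]
334 [304.6 191. ] [295 181  20  21] [ 0.5595 -0.2454  0.07  ]
687 [496.4 331.9] [474 318  38  30] [ 0.8385 -0.5094  0.07  ]
261 [381.4 373.7] [369 362  28  22] [ 0.6572 -0.56    0.07  ]
```

View pics/w9.png

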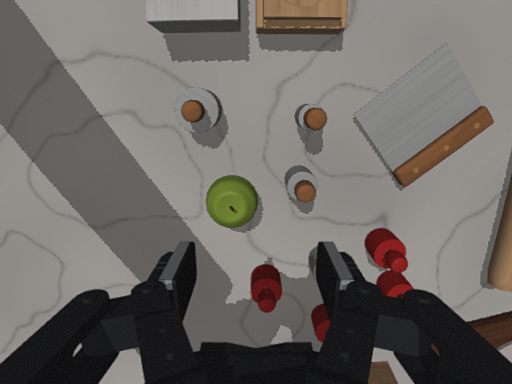

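The view shows cutters at (197,110), (312,118) and (300,188), a fourth partly behind a finger at (322,265), the apple at (231,201) and the reds lower down. I'll take a second view farther along for heights and diameters.

Call:
drive_tool(
  motion=[
    [[60,-3,1,0,0],[60,-3,1,0,0],[60,-3,1,0,0],[60,-3,1,0,0],[60,-3,1,0,0]],
  ],
)

```text
t: 18.85
tcp_pos: [0.5202, -0.2911, 0.2951]
tool_rot: [0.749, 0.662, 0.0, -0.002]
force: [-0.4, 0.3, 0.6]
finger_gap: 0.708
gripper_force: 0.0
```

```bash
cat >> h.py <<'E'
def knobs(im,m,z=.07):
    out=[]
    for i,a,c,s in blobs(brown(im),60,9000)[0]:
        if max(s[2],s[3])<1.6*min(s[2],s[3]): out.append((c,plane(m,c,z)[0][:2]))
    return out
def rect(im,m,x,y,z=.044,half=.05,n=200):
    """top view of plane z around x,y, n px over 2*half; right=+x, up=+y"""
    g=(np.arange(n)+.5)/n*2*half-half; X,Y=np.meshgrid(x+g,y-g)
    p=proj(m,np.c_[X.ravel(),Y.ravel(),np.full(X.size,z)]).astype(np.float32).reshape(n,n,2)
    return cv2.remap(im,p[...,0],p[...,1],cv2.INTER_LINEAR)
E
python3 - <<'E'
from h import *
print(manip.sense()["tcp_pos"])
m=manip.camera_model("wrist");im=manip.snapshot("wrist");save("w10",im);np.save("w10.npy",m,allow_pickle=True)
m9=np.load("w9.npy",allow_pickle=True).item(); im9=cv2.imread("pics/w9.png")[:,:,::-1].copy()
K9=knobs(im9,m9);K=knobs(im,m);ts=[]
for c,p in K:
    for c9,p9 in K9:
        if np.hypot(*(p-p9))<.02: print("tri",c,tri([m,m9],[c,c9]))
    print(c,p.round(4))
E
```

```text
[ 0.52020273 -0.29112345  0.29511843]
tri [164.2  34.1] (array([ 0.43885593, -0.13215271,  0.07142803]), np.float64(0.0002863302301776503))
[164.2  34.1] [ 0.4382 -0.1319]
tri [294.6  43.3] (array([ 0.57913387, -0.15940239,  0.06877508]), np.float64(4.643003357992697e-05))
[294.6  43.3] [ 0.579  -0.1596]
tri [433.4  86.2] (array([ 0.76662989, -0.22232142,  0.01354809]), np.float64(0.0001470654843779927))
[433.4  86.2] [ 0.735  -0.2217]
tri [285. 125.] (array([ 0.56012167, -0.24697438,  0.06485791]), np.float64(1.6586264112218512e-05))
[285. 125.] [ 0.5597 -0.2466]
[316.1 226. ] [ 0.5873 -0.3777]
[479.8 302.5] [ 0.8202 -0.5293]
```

```bash
python3 - <<'E'
from h import *
V={}
for n in("w9","w10"): V[n]=(np.load(n+".npy",allow_pickle=True).item(),cv2.imread(f"pics/{n}.png")[:,:,::-1].copy())
T=[]
for k,v,x,y in(("A","w9",.439,-.132),("B","w10",.579,-.1595),("C","w10",.560,-.2468),("D","w10",.5873,-.3777)):
    r=rect(V[v][1],V[v][0],x,y)
    g=cv2.GaussianBlur(cv2.cvtColor(r,cv2.COLOR_RGB2GRAY),(5,5),0)
    c=cv2.HoughCircles(g,cv2.HOUGH_GRADIENT_ALT,1,3,param1=150,param2=.5,minRadius=30,maxRadius=70)
    print(k,[] if c is None else [(round(x+(a-100)/2000,4),round(y-(b-100)/2000,4),"dia mm",d) for a,b,d in c[0][:5]])
    r=cv2.resize(r,(390,390),interpolation=cv2.INTER_CUBIC)[48:342].copy()
    for i in range(0,101,10): cv2.line(r,(int(i*3.9),0),(int(i*3.9),8 if i%50 else 20),(255,0,0),1)
    T.append(r)
save("cups",np.vstack([np.hstack(T[:2]),np.hstack(T[2:])]))
E
```

```text
A [(np.float32(0.446), np.float32(-0.1315), 'dia mm', np.float32(46.959564)), (np.float32(0.445), np.float32(-0.1475), 'dia mm', np.float32(60.97411)), (np.float32(0.4385), np.float32(-0.1325), 'dia mm', np.float32(56.648106)), (np.float32(0.4345), np.float32(-0.142), 'dia mm', np.float32(41.168255)), (np.float32(0.4485), np.float32(-0.1355), 'dia mm', np.float32(45.1978))]
B [(np.float32(0.5795), np.float32(-0.16), 'dia mm', np.float32(35.00319)), (np.float32(0.577), np.float32(-0.152), 'dia mm', np.float32(36.35148)), (np.float32(0.575), np.float32(-0.1645), 'dia mm', np.float32(32.356403))]
C [(np.float32(0.5575), np.float32(-0.2443), 'dia mm', np.float32(36.818558)), (np.float32(0.56), np.float32(-0.2583), 'dia mm', np.float32(42.61718)), (np.float32(0.558), np.float32(-0.2488), 'dia mm', np.float32(42.978016)), (np.float32(0.5635), np.float32(-0.2543), 'dia mm', np.float32(36.706894)), (np.float32(0.563), np.float32(-0.2468), 'dia mm', np.float32(32.767296))]
D [(np.float32(0.5863), np.float32(-0.3767), 'dia mm', np.float32(47.266907)), (np.float32(0.5963), np.float32(-0.3832), 'dia mm', np.float32(62.032364)), (np.float32(0.5868), np.float32(-0.3707), 'dia mm', np.float32(55.82541)), (np.float32(0.5903), np.float32(-0.3827), 'dia mm', np.float32(54.581516)), (np.float32(0.5828), np.float32(-0.3682), 'dia mm', np.float32(48.016415))]
```

View pics/cups.png

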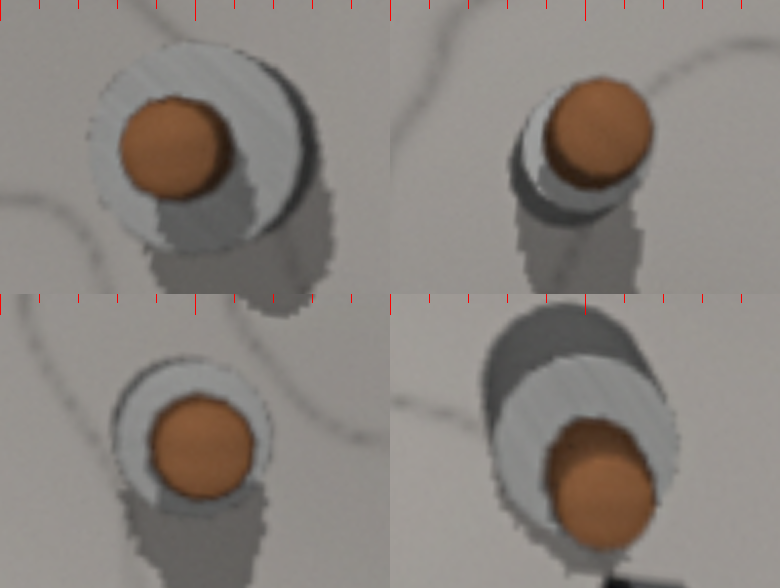

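Top views at z = 0.044, 3.9 px/mm:

| Crop | Cup edges (px) | Diameter | Cutter |
|---|---|---|---|
| Upper left | 90–303 | 55 mm | A is cutter55 |
| Upper right | 522–653 | 34 mm | B is cutter34 |
| Lower left | 115–272 | 41 mm | C is cutter41 |
| Lower right | 497–679 | 48 mm | D is cutter48 |

All four are steel, not red, and the 62 is absent. Next I measure the wells.

```bash
python3 - <<'E'
from h import *
go(.59,.15,.30,-7.1)
E
```

```text
row [14.878  0.499 -0.126] 0.007 yaw -7.05 q6 -0.57 t 18.9
```

Call:
drive_tool(
  motion=[
    [[60,14.8,0.5,0,0],[60,14.8,0.5,0,0],[60,14.8,0.5,0,0],[60,14.8,0.5,0,0],[60,14.8,0.5,0,0],[60,14.8,0.5,0,0],[60,14.8,0.5,0,0],[60,14.8,0.5,0,0],[60,14.8,0.5,0,0],[60,14.8,0.5,0,0]],
  ],
)

```text
t: 19.9
tcp_pos: [0.5897, 0.1522, 0.2962]
tool_rot: [0.747, 0.665, 0.001, -0.001]
force: [-0.4, -0.2, -0.3]
finger_gap: 0.706
gripper_force: 0.0
```

Call:
drive_tool(
  motion=[
    [[60,0,0,0,0],[60,0,0,0,0],[60,0,0,0,0]],
  ],
)

```text
t: 20.2
tcp_pos: [0.5906, 0.1442, 0.2962]
tool_rot: [0.75, 0.661, -0.0, -0.0]
force: [0.4, -0.7, -0.4]
finger_gap: 0.705
gripper_force: 0.0
```

```bash
python3 - <<'E'
from h import *
print(manip.sense()["tcp_pos"])
m=manip.camera_model("wrist");im=manip.snapshot("wrist");save("w11",im);np.save("w11.npy",m,allow_pickle=True)
ex=np.array([np.cos(np.radians(-7.1)),np.sin(np.radians(-7.1))]);ey=np.array([-ex[1],ex[0]]);c0=np.array([.5967,.1118])
for d,y in((34,129.5),(41,79),(48,21.5),(55,-43),(62,-114.5)):
    p=c0+ey*y/1000; r=rect(im,m,p[0],p[1],z=.05)
    g=cv2.GaussianBlur(cv2.cvtColor(r,cv2.COLOR_RGB2GRAY),(5,5),0); w=d+3
    c=cv2.HoughCircles(g,cv2.HOUGH_GRADIENT_ALT,1,3,param1=150,param2=.6,minRadius=int(w-5),maxRadius=int(w+8))
    print(d,p.round(4),proj(m,[*p,.05]).round(0),[] if c is None else [(((a-100)/2).round(1),(-(b-100)/2).round(1),e.round(1)) for a,b,e in c[0][:4]])
E
```

```text
[0.59058123 0.14418751 0.29618603]
34 [0.6127 0.2403] [[264.  81.]] [(np.float32(-0.5), np.float32(-1.5), np.float32(37.7))]
41 [0.6065 0.1902] [[264. 124.]] [(np.float32(2.5), np.float32(1.5), np.float32(44.5))]
48 [0.5994 0.1331] [[263. 170.]] [(np.float32(2.5), np.float32(1.5), np.float32(51.9)), (np.float32(-1.5), np.float32(11.5), np.float32(53.7))]
55 [0.5914 0.0691] [[263. 217.]] [(np.float32(0.5), np.float32(-0.0), np.float32(58.5)), (np.float32(2.5), np.float32(-10.0), np.float32(59.9)), (np.float32(2.5), np.float32(13.5), np.float32(54.9))]
62 [ 0.5825 -0.0018] [[263. 264.]] [(np.float32(2.0), np.float32(2.0), np.float32(65.1)), (np.float32(4.0), np.float32(-5.5), np.float32(67.4))]
```

Call:
drive_tool(
  motion=[
    [[60,0.8,0,2.4,0],[60,0.8,0,2.4,0],[60,0.8,0,2.4,0],[60,0.8,0,2.4,0],[60,0.8,0,2.4,0]],
  ],
)

```text
t: 20.75
tcp_pos: [0.5954, 0.1683, 0.2261]
tool_rot: [0.75, 0.661, 0.001, 0.001]
force: [-0.4, -0.6, 0.5]
finger_gap: 0.704
gripper_force: 0.0
```

```bash
cat > wells.py <<'E'
from h import *
def wells(im,m):
    ex=np.array([np.cos(np.radians(-7.1)),np.sin(np.radians(-7.1))]);ey=np.array([-ex[1],ex[0]]);c0=np.array([.598,.1125])
    out=[]
    for d,y in((34,129.5),(41,79),(48,21.5),(55,-43),(62,-114.5)):
        p=c0+ey*y/1000; n=400;half=.05
        r=rect(im,m,p[0],p[1],z=.05,n=n,half=half); w=(d+3)/.25
        g=cv2.GaussianBlur(cv2.cvtColor(r,cv2.COLOR_RGB2GRAY),(5,5),1.5)
        c=cv2.HoughCircles(g,cv2.HOUGH_GRADIENT_ALT,1,3,param1=80,param2=.6,minRadius=int(w/2*.98),maxRadius=int(w/2*1.15))
        print(d,[] if c is None else [tuple(np.round([(a-200)/4,-(b-200)/4,e/2],2)) for a,b,e in c[0][:4]])
E
python3 - <<'E'
from wells import *
m=manip.camera_model("wrist");im=manip.snapshot("wrist");save("w12",im)
print(manip.sense()["tcp_pos"]);wells(im,m)
print("w11");wells(cv2.imread("pics/w11.png")[:,:,::-1].copy(),np.load("w11.npy",allow_pickle=True).item())
h=cv2.cvtColor(im,cv2.COLOR_RGB2HSV);print(h[100,264],h[[60,170],[264,264]])
E
```

```text
[0.59542274 0.16845193 0.22622732]
34 [(np.float32(-0.5), np.float32(-0.75), np.float32(38.36))]
41 [(np.float32(-0.75), np.float32(0.75), np.float32(45.49)), (np.float32(-2.5), np.float32(8.25), np.float32(46.92))]
48 [(np.float32(0.25), np.float32(-0.5), np.float32(52.17))]
55 [(np.float32(-0.5), np.float32(0.25), np.float32(58.83))]
62 []
w11
34 [(np.float32(-0.5), np.float32(-0.0), np.float32(38.42))]
41 [(np.float32(-0.5), np.float32(0.25), np.float32(44.94))]
48 [(np.float32(-1.25), np.float32(1.25), np.float32(53.14))]
55 []
62 []
[ 16 103 109] [[ 11  14 144]
 [ 15 106  94]]
```

Case centre is (0.5975, 0.1126) with yaw -7.1°. Wells are w34 (0.6135,0.2411), w41 (0.6073,0.1910), w48 (0.6002,0.1339) and w55 (0.5922,0.0699). I start with cutter55 (A).

```bash
cat > k.py <<'E'
from h import *
import sys
def near(x,y,zt=.072):
    m=manip.camera_model("wrist");im=manip.snapshot("wrist")
    K=knobs(im,m,zt); K=[(c,p) for c,p in K if np.hypot(*(p-[x,y]))<.08]
    for c,p in K: print("knob",c,p.round(4))
    return K
E
python3 - <<'E'
from h import *
go(.439,-.132,.16,-7.1)
E
```

```text
row [-10.591  -3.926   2.184] -0.013 yaw -7.2 q6 0.22 t 20.8
```

Call:
drive_tool(
  motion=[
    [[60,-10.6,-3.9,0,0],[60,-10.6,-3.9,0,0],[60,-10.6,-3.9,0,0],[60,-10.6,-3.9,0,0],[60,-10.6,-3.9,0,0],[60,-10.6,-3.9,0,0],[60,-10.6,-3.9,2.2,0],[60,-10.6,-3.9,2.2,0],[60,-10.6,-3.9,2.2,0],[60,-10.6,-3.9,2.2,0]],
  ],
)

```text
t: 21.8
tcp_pos: [0.4392, -0.1325, 0.1592]
tool_rot: [0.75, 0.661, 0.0, 0.001]
force: [0.8, 0.2, -0.6]
finger_gap: 0.704
gripper_force: 0.0
```

```bash
python3 - <<'E'
from k import *
print(manip.sense()["tcp_pos"]);K=near(.439,-.132)
go(*K[0][1],.049,-7.1)
E
```

```text
[ 0.43919845 -0.13253826  0.15923648]
knob [254.8 198.8] [ 0.4392 -0.1307]
row [ 0.054 -0.039  3.688] -0.006 yaw -7.15 q6 -0.41 t 21.85
```

Call:
drive_tool(
  motion=[
    [[60,0.02,-0.01,1.2,0],[60,0.02,-0.01,2.4,0],[60,0.02,-0.01,3.2,0],[60,0.02,-0.01,3.67,0],[60,0.02,-0.01,3.67,0],[60,0.02,-0.01,3.67,0],[15,0.02,-0.01,3.67,0],[15,0.02,-0.01,3.67,0],[15,0.02,-0.01,3.67,0],[15,0.02,-0.01,3.67,0]],
  ],
  squeeze=80,
)

```text
t: 22.85
tcp_pos: [0.4389, -0.1315, 0.0494]
tool_rot: [0.75, 0.662, 0.001, 0.001]
force: [0.1, 1.1, 7.3]
finger_gap: 0.28
gripper_force: 78.0
```

Call:
drive_tool(
  motion=[
    [[15,0,0,0,0],[15,0,0,0,0],[15,0,0,-0.5,0],[15,0,0,-1.5,0],[15,0,0,-3,0],[15,0,0,-4.2,0],[15,0,0,-4.2,0],[15,0,0,-4.2,0]],
  ],
)

```text
t: 23.65
tcp_pos: [0.4382, -0.1313, 0.1749]
tool_rot: [0.75, 0.662, 0.0, 0.001]
force: [-0.2, 0.4, -1.8]
finger_gap: 0.282
gripper_force: 78.6
```

```bash
python3 - <<'E'
from h import *
s=manip.sense();print(s["force"],s["finger_gap"])
go(.5922,.0699,.18,-7.1)
E
```

```text
[-0.17013747  0.41318915 -1.80041766] 0.28242646897603785
row [ 7.294  4.258 -0.166] -0.006 yaw -7.15 q6 -0.41 t 23.65
```

Call:
drive_tool(
  motion=[
    [[15,7.3,4.26,-0.2,0],[15,7.3,4.26,-0.2,0],[15,7.3,4.26,-0.2,0],[15,7.3,4.26,-0.2,0],[15,7.3,4.26,-0.2,0],[15,7.3,4.26,-0.2,0],[15,7.3,4.26,-0.2,0],[15,7.3,4.26,-0.2,0],[15,7.3,4.26,-0.2,0]],
  ],
)

```text
t: 24.55
tcp_pos: [0.5906, 0.0689, 0.179]
tool_rot: [0.75, 0.661, -0.001, -0.001]
force: [-0.3, 0.6, -0.0]
finger_gap: 0.283
gripper_force: 78.8
```

```bash
python3 - <<'E'
from h import *
s=manip.sense();print(s["finger_gap"],s["tcp_pos"])
im=manip.snapshot("wrist");m=manip.camera_model("wrist")
for c,p in knobs(im,m,s["tcp_pos"][2]+.025): print(c,p.round(4))
go(.5922,.0699,.103,-7.1); go(.5922,.0699,.064,-7.1)
E
```

```text
0.28303941022174317 [0.59057202 0.06888088 0.17904961]
[255.9 272.8] [0.5918 0.0723]
row [0.042 0.043 2.548] -0.02 yaw -7.26 q6 0.06 t 24.6
row [0.043 0.045 3.848] -0.02 yaw -7.26 q6 0.06 t 24.6
```

Call:
drive_tool(
  motion=[
    [[15,0.04,0.04,1.2,0],[15,0.04,0.04,2.3,0],[15,0.04,0.04,2.5,0],[15,0.04,0.04,2.5,0],[15,0.04,0.04,2.5,0]],
  ],
)

```text
t: 25.1
tcp_pos: [0.5945, 0.0706, 0.1063]
tool_rot: [0.75, 0.661, 0.001, 0.001]
force: [-0.9, -0.1, -1.2]
finger_gap: 0.276
gripper_force: 78.9
```

Call:
drive_tool(
  motion=[
    [[15,0,0,0.2,0],[15,0,0,0.4,0],[15,0,0,0.6,0]],
  ],
)

```text
t: 25.4
tcp_pos: [0.5949, 0.0694, 0.0962]
tool_rot: [0.749, 0.662, 0.0, 0.003]
force: [-6.7, -6.7, 10.5]
finger_gap: 0.275
gripper_force: 79.7
```

Light contact on the rim. The tool sits 2.7 mm too far in x, so I correct that.

Call:
drive_tool(
  motion=[
    [[15,0,0,-0.4,0],[15,0,0,-0.4,0],[15,0,0,-0.4,0]],
  ],
)

```text
t: 25.7
tcp_pos: [0.5938, 0.0713, 0.0993]
tool_rot: [0.75, 0.662, 0.0, 0.0]
force: [-0.4, -0.0, -1.7]
finger_gap: 0.278
gripper_force: 81.2
```

```bash
python3 - <<'E'
from h import *
s=manip.sense();print(s["finger_gap"],s["tcp_pos"],s["force"])
go(.5922,.0695,.103,-7.1)
E
```

```text
0.2784255347567532 [0.59383913 0.07133675 0.09930774] [-0.36460776 -0.00954186 -1.67543656]
row [-0.068 -0.046 -0.123] -0.005 yaw -7.14 q6 0.06 t 25.7
```

Call:
drive_tool(
  motion=[
    [[15,-0.07,-0.05,0,0],[15,-0.07,-0.05,0,0],[15,-0.07,-0.05,0.2,0],[15,-0.07,-0.05,0.4,0],[15,-0.07,-0.05,0.6,0],[15,-0.07,-0.05,0.6,0]],
  ],
)

```text
t: 26.3
tcp_pos: [0.5918, 0.0692, 0.0797]
tool_rot: [0.75, 0.662, -0.0, -0.0]
force: [0.9, -0.8, -2.0]
finger_gap: 0.278
gripper_force: 81.1
```

Call:
drive_tool(
  motion=[
    [[15,0,0,0.25,0],[15,0,0,0.45,0],[15,0,0,0.52,0],[15,0,0,0.52,0],[50,0,0,0.52,0],[50,0,0,0.52,0],[50,0,0,0.52,0],[50,0,0,-0.5,0],[50,0,0,-2,0],[50,0,0,-3.5,0]],
  ],
)

```text
t: 27.3
tcp_pos: [0.5908, 0.0694, 0.1868]
tool_rot: [0.75, 0.662, -0.001, -0.001]
force: [1.5, -1.3, 0.9]
finger_gap: 0.583
gripper_force: 0.0
```

```bash
python3 - <<'E'
from h import *
s=manip.sense();print(s["finger_gap"],s["tcp_pos"],s["force"])
im=manip.snapshot("wrist");m=manip.camera_model("wrist")
for c,p in knobs(im,m,.086): print(c,p.round(4))
go(.5798,-.1595,.16,-7.1)
E
```

```text
0.5827546493283038 [0.59076608 0.06944179 0.18676329] [ 1.51644839 -1.34335067  0.92520393]
[257.3 194.2] [0.5988 0.0681]
row [-7.636  0.398  1.176] -0.003 yaw -7.12 q6 0.05 t 27.35
```

Call:
drive_tool(
  motion=[
    [[50,0,0,0,0],[50,0,0,0,0],[50,0,0,0,0]],
  ],
)

```text
t: 27.65
tcp_pos: [0.5904, 0.0694, 0.1845]
tool_rot: [0.75, 0.662, -0.001, -0.001]
force: [-0.3, 1.0, 0.1]
finger_gap: 0.588
gripper_force: 0.0
```

```bash
python3 - <<'E'
from h import *
s=manip.sense();print(s["tcp_pos"])
m=manip.camera_model("wrist");im=manip.snapshot("wrist");save("w13",im);np.save("w13.npy",m,allow_pickle=True)
for c,p in knobs(im,m,.086): print(c,p.round(4))
pts=[(.5922,.0699,.092)]
b=manip.snapshot("scene");ms=manip.camera_model("scene");save("sc13",b);print("scene expect",proj(ms,[[.5922,.0699,.078],[.5922,.0699,.10]]))
for i,a,c,q in blobs(brown(b),40,400)[0]: 
    if 180<c[0]<370 and 110<c[1]<260: print(a,c,q)
a=manip.snapshot("side");ma=manip.camera_model("side");print("side expect",proj(ma,[.5922,.0699,.078]))
for i,A,c,q in blobs(brown(a),40,400)[0]: 
    if 180<c[0]<370 and 110<c[1]<300: print(A,c,q)
E
```

```text
[0.59035221 0.06943231 0.18452755]
[258. 195.] [0.5923 0.0707]
scene expect [[295.0028683  175.31309724]
 [295.53183534 169.57085389]]
155 [277.8 140.7] [267 133  22  15]
81 [224.8 211.1] [221 206   9  11]
85 [192.7 221.2] [188 216  10  12]
side expect [[256.01766069 218.52653762]]
59 [292.  151.6] [289 147   7  10]
50 [291.7 170.7] [289 167   7   9]
196 [223.2 179.2] [205 175  37   9]
57 [279.8 182.8] [277 179   7   9]
161 [310.9 243.3] [305 231  13  26]
```

cutter55 is home: its knob reads (0.5923, 0.0707) against the well at (0.5922, 0.0699). Next is cutter34 (B).

Call:
drive_tool(
  motion=[
    [[60,-7.63,0.4,0,0],[60,-7.63,0.4,0,0],[60,-7.63,0.4,0,0],[60,-7.63,0.4,0,0],[60,-7.63,0.4,0,0],[60,-7.63,0.4,0.8,0],[60,-7.63,0.4,0.8,0],[60,-7.63,0.4,0.8,0],[60,-7.63,0.4,0.8,0]],
  ],
)

```text
t: 28.7
tcp_pos: [0.5755, -0.1585, 0.1623]
tool_rot: [0.749, 0.662, 0.0, -0.0]
force: [0.3, -0.3, -0.1]
finger_gap: 0.704
gripper_force: 0.0
```

```bash
python3 - <<'E'
from k import *
print(manip.sense()["tcp_pos"]);K=near(.58,-.16)
go(.5795,-.1598,.051,-7.1)
E
```

```text
[ 0.57545188 -0.15853767  0.16228285]
knob [260.7 198.5] [ 0.5798 -0.1579]
row [-0.025  0.129  3.72 ] 0.005 yaw -7.06 q6 -0.33 t 28.75
```

Call:
drive_tool(
  motion=[
    [[60,-0.01,0.13,1.2,0],[60,-0.01,0.13,2.4,0],[60,-0.01,0.13,3.2,0],[60,-0.01,0.13,3.68,0],[60,-0.01,0.13,3.68,0],[60,-0.01,0.13,3.68,0],[15,-0.01,0.13,3.68,0],[15,-0.01,0.13,3.68,0],[15,-0.01,0.13,3.68,0],[15,-0.01,0.13,3.68,0]],
  ],
  squeeze=80,
)

```text
t: 29.75
tcp_pos: [0.5798, -0.1605, 0.0532]
tool_rot: [0.75, 0.662, 0.0, 0.001]
force: [-0.5, 0.1, 6.9]
finger_gap: 0.273
gripper_force: 78.2
```

Call:
drive_tool(
  motion=[
    [[15,0,0,0,0],[15,0,0,0,0],[15,0,0,-0.5,0],[15,0,0,-1.5,0],[15,0,0,-3,0],[15,0,0,-4.4,0],[15,0,0,-4.4,0],[15,0,0,-4.4,0]],
  ],
)

```text
t: 30.55
tcp_pos: [0.5795, -0.1603, 0.1856]
tool_rot: [0.75, 0.662, 0.001, 0.002]
force: [-0.4, 0.6, -1.1]
finger_gap: 0.278
gripper_force: 78.6
```

```bash
python3 - <<'E'
from h import *
s=manip.sense();print(s["force"],s["finger_gap"])
go(.6135,.2411,.18,-7.1)
E
```

```text
[-0.41409841  0.63082126 -1.10197219] 0.2780390658430196
row [13.417 -0.538  0.171] -0.005 yaw -7.14 q6 -0.33 t 30.55
```

Call:
drive_tool(
  motion=[
    [[15,13.4,-0.54,0,0],[15,13.4,-0.54,0,0],[15,13.4,-0.54,0,0],[15,13.4,-0.54,0,0],[15,13.4,-0.54,0,0],[15,13.4,-0.54,0,0],[15,13.4,-0.54,0,0],[15,13.4,-0.54,0,0],[15,13.4,-0.54,0,0],[15,13.4,-0.54,0,0]],
  ],
)

```text
t: 31.55
tcp_pos: [0.6111, 0.2421, 0.1814]
tool_rot: [0.749, 0.663, -0.002, -0.001]
force: [-0.6, -0.9, -1.8]
finger_gap: 0.278
gripper_force: 78.6
```

Call:
drive_tool(
  motion=[
    [[15,0,0,1.2,0],[15,0,0,2.2,0],[15,0,0,2.3,0],[15,0,0,2.3,0],[15,0,0,2.3,0]],
  ],
)

```text
t: 32.05
tcp_pos: [0.614, 0.24, 0.1158]
tool_rot: [0.75, 0.661, 0.001, 0.001]
force: [-0.2, -0.2, -0.4]
finger_gap: 0.277
gripper_force: 78.7
```

```bash
python3 - <<'E'
from h import *
s=manip.sense();print(s["force"],s["finger_gap"],s["tcp_pos"])
go(.6135,.2402,.106,-7.1)
E
```

```text
[-0.21606913 -0.22733288 -0.37303819] 0.27713742204945163 [0.61404388 0.2400249  0.11583288]
row [ 0.003 -0.019  0.328] -0.015 yaw -7.22 q6 0.33 t 32.05
```

Call:
drive_tool(
  motion=[
    [[15,0,-0.02,0.3,0],[15,0,-0.02,0.5,0],[15,0,-0.02,0.7,0],[15,0,-0.02,0.85,0],[15,0,-0.02,0.85,0]],
  ],
)

```text
t: 32.55
tcp_pos: [0.6133, 0.2406, 0.0886]
tool_rot: [0.75, 0.662, 0.001, 0.001]
force: [3.8, -0.8, -2.9]
finger_gap: 0.28
gripper_force: 78.6
```

Call:
drive_tool(
  motion=[
    [[15,0,0,0.25,0],[15,0,0,0.5,0],[15,0,0,0.7,0],[15,0,0,0.75,0],[15,0,0,0.75,0]],
  ],
)

```text
t: 33.05
tcp_pos: [0.6134, 0.2406, 0.0673]
tool_rot: [0.75, 0.662, 0.001, 0.001]
force: [2.6, -3.2, 4.9]
finger_gap: 0.275
gripper_force: 79.9
```

Call:
drive_tool(
  motion=[
    [[50,0,0,0,0],[50,0,0,0,0],[50,0,0,0,0],[50,0,0,-0.5,0],[50,0,0,-2,0],[50,0,0,-4,0],[50,0,0,-4,0],[50,0,0,-4,0],[50,0,0,-4,0]],
  ],
)

```text
t: 33.95
tcp_pos: [0.6113, 0.2409, 0.1862]
tool_rot: [0.75, 0.662, -0.001, -0.0]
force: [0.1, 0.2, 0.3]
finger_gap: 0.58
gripper_force: 0.0
```

```bash
python3 - <<'E'
from h import *
s=manip.sense();print(s["tcp_pos"])
m=manip.camera_model("wrist");im=manip.snapshot("wrist")
for c,p in knobs(im,m,.086): print(c,p.round(4))
go(.56,-.246,.18,-7.1)
E
```

```text
[0.61132128 0.24086418 0.18624438]
[258.4 194.3] [0.6138 0.2422]
[ 89.9 287.8] [0.4473 0.1713]
row [-16.307   0.335   0.188] -0.005 yaw -7.14 q6 0.33 t 34.0
```

cutter34 is home. Next is cutter41 (C).

Call:
drive_tool(
  motion=[
    [[60,-16.3,0.35,0,0],[60,-16.3,0.35,0,0],[60,-16.3,0.35,0,0],[60,-16.3,0.35,0,0],[60,-16.3,0.35,0,0],[60,-16.3,0.35,0,0],[60,-16.3,0.35,0,0],[60,-16.3,0.35,0,0],[60,-16.3,0.35,0,0],[60,-16.3,0.35,0,0]],
  ],
)

```text
t: 35.0
tcp_pos: [0.5602, -0.2479, 0.1843]
tool_rot: [0.75, 0.661, -0.001, -0.002]
force: [0.7, 0.4, 0.2]
finger_gap: 0.704
gripper_force: 0.0
```

Call:
drive_tool(
  motion=[
    [[60,0,0,0.6,0],[60,0,0,0.6,0],[60,0,0,0.6,0],[60,0,0,0.6,0]],
  ],
)

```text
t: 35.4
tcp_pos: [0.5619, -0.2444, 0.1682]
tool_rot: [0.749, 0.662, -0.0, -0.001]
force: [-0.7, 0.0, 0.2]
finger_gap: 0.698
gripper_force: 0.0
```

```bash
python3 - <<'E'
from k import *
print(manip.sense()["tcp_pos"]);K=near(.56,-.246)
for c,p in K: go(p[0],p[1]-.0013,.052,-7.1)
E
```

```text
[ 0.56185021 -0.24437163  0.16821538]
knob [253.6 198.6] [ 0.5602 -0.2449]
row [-0.066 -0.058  3.889] 0.006 yaw -7.05 q6 -0.47 t 35.45
```

Call:
drive_tool(
  motion=[
    [[60,-0.06,-0.06,1.2,0],[60,-0.06,-0.06,2.4,0],[60,-0.06,-0.06,3.2,0],[60,-0.06,-0.06,3.85,0],[60,-0.06,-0.06,3.85,0],[60,-0.06,-0.06,3.85,0],[15,-0.06,-0.06,3.85,0],[15,-0.06,-0.06,3.85,0],[15,-0.06,-0.06,3.85,0],[15,-0.06,-0.06,3.85,0]],
  ],
  squeeze=80,
)

```text
t: 36.45
tcp_pos: [0.5606, -0.2476, 0.0548]
tool_rot: [0.75, 0.662, 0.0, 0.001]
force: [-0.3, 1.4, 6.2]
finger_gap: 0.276
gripper_force: 78.3
```

Call:
drive_tool(
  motion=[
    [[15,0,0,0,0],[15,0,0,0,0],[15,0,0,-0.5,0],[15,0,0,-1.5,0],[15,0,0,-3,0],[15,0,0,-4.4,0],[15,0,0,-4.4,0],[15,0,0,-4.4,0]],
  ],
)

```text
t: 37.25
tcp_pos: [0.5603, -0.2474, 0.1871]
tool_rot: [0.75, 0.662, 0.0, 0.002]
force: [-0.3, -0.4, -1.2]
finger_gap: 0.277
gripper_force: 78.8
```

```bash
python3 - <<'E'
from h import *
s=manip.sense();print(s["force"],s["finger_gap"])
go(.6073,.1910,.18,-7.1)
E
```

```text
[-0.30268763 -0.42715401 -1.22161753] 0.27742284769617337
row [14.696 -0.264  0.213] -0.005 yaw -7.14 q6 -0.47 t 37.25
```

Call:
drive_tool(
  motion=[
    [[15,14.66,-0.25,0,0],[15,14.66,-0.25,0,0],[15,14.66,-0.25,0,0],[15,14.66,-0.25,0,0],[15,14.66,-0.25,0,0],[15,14.66,-0.25,0,0],[15,14.66,-0.25,0,0],[15,14.66,-0.25,0,0],[15,14.66,-0.25,0,0],[15,14.66,-0.25,0,0]],
  ],
)

```text
t: 38.25
tcp_pos: [0.6055, 0.1955, 0.183]
tool_rot: [0.748, 0.664, -0.001, -0.002]
force: [-0.5, -0.7, -2.3]
finger_gap: 0.276
gripper_force: 78.8
```

Call:
drive_tool(
  motion=[
    [[15,0,0,0.8,0],[15,0,0,2,0],[15,0,0,2.3,0],[15,0,0,2.3,0],[15,0,0,2.3,0]],
  ],
)

```text
t: 38.75
tcp_pos: [0.6076, 0.1896, 0.1164]
tool_rot: [0.75, 0.661, 0.0, 0.0]
force: [-0.2, 0.7, -1.6]
finger_gap: 0.275
gripper_force: 78.8
```

```bash
python3 - <<'E'
from h import *
s=manip.sense();print(s["force"],s["finger_gap"],s["tcp_pos"])
go(.6073,.1898,.106,-7.1)
E
```

```text
[-0.15323849  0.68742342 -1.64670385] 0.2748210485567028 [0.60758705 0.18961058 0.11638349]
row [ 0.005 -0.01   0.346] -0.01 yaw -7.18 q6 0.25 t 38.75
```

Call:
drive_tool(
  motion=[
    [[15,0,-0.01,0.3,0],[15,0,-0.01,0.5,0],[15,0,-0.01,0.7,0],[15,0,-0.01,0.85,0],[15,0,-0.01,0.85,0]],
  ],
)

```text
t: 39.25
tcp_pos: [0.6074, 0.1899, 0.0901]
tool_rot: [0.75, 0.662, 0.0, 0.0]
force: [1.7, -1.1, -2.0]
finger_gap: 0.275
gripper_force: 78.8
```

Call:
drive_tool(
  motion=[
    [[15,0,0,0.25,0],[15,0,0,0.5,0],[15,0,0,0.7,0],[15,0,0,0.75,0],[15,0,0,0.75,0]],
  ],
)

```text
t: 39.75
tcp_pos: [0.6073, 0.1901, 0.0688]
tool_rot: [0.75, 0.662, 0.0, 0.0]
force: [-0.5, -1.1, 5.3]
finger_gap: 0.281
gripper_force: 79.3
```

Call:
drive_tool(
  motion=[
    [[50,0,0,0,0],[50,0,0,0,0],[50,0,0,0,0],[50,0,0,-0.5,0],[50,0,0,-2,0],[50,0,0,-4,0],[50,0,0,-4,0],[50,0,0,-4,0],[50,0,0,-4,0]],
  ],
)

```text
t: 40.65
tcp_pos: [0.606, 0.1901, 0.1878]
tool_rot: [0.75, 0.662, -0.001, -0.0]
force: [-0.3, 0.1, 0.8]
finger_gap: 0.587
gripper_force: 0.0
```

```bash
python3 - <<'E'
from h import *
s=manip.sense();print(s["tcp_pos"])
m=manip.camera_model("wrist");im=manip.snapshot("wrist")
for c,p in knobs(im,m,.086): print(c,p.round(4))
go(.588,-.3787,.19,-7.1)
E
```

```text
[0.60599533 0.19012546 0.18782127]
[257.1 132.7] [0.6135 0.2409]
[256.8 193.4] [0.6072 0.1919]
[256.3 315.3] [0.5921 0.0725]
row [-18.883   1.777  -0.098] -0.005 yaw -7.14 q6 0.25 t 40.7
```

cutter41 is home. Next is cutter48 (D).

Call:
drive_tool(
  motion=[
    [[60,-18.9,1.8,0,0],[60,-18.9,1.8,0,0],[60,-18.9,1.8,0,0],[60,-18.9,1.8,0,0],[60,-18.9,1.8,0,0],[60,-18.9,1.8,0,0],[60,-18.9,1.8,0,0],[60,-18.9,1.8,0,0],[60,-18.9,1.8,0,0],[60,-18.9,1.8,0,0]],
  ],
)

```text
t: 41.7
tcp_pos: [0.5905, -0.3108, 0.1854]
tool_rot: [0.75, 0.662, -0.0, -0.002]
force: [1.5, 0.3, 0.0]
finger_gap: 0.701
gripper_force: 0.0
```

```bash
python3 - <<'E'
from k import *
go(.588,-.3787,.165,-7.1)
E
```

```text
row [-2.258  0.203  0.674] -0.008 yaw -7.16 q6 -0.53 t 41.7
```

Call:
drive_tool(
  motion=[
    [[60,-2,0.2,0.65,0],[60,-2,0.2,0.65,0],[60,-2,0.2,0.65,0],[60,-2,0.2,0.65,0],[60,-2,0.2,0.65,0]],
  ],
)

```text
t: 42.2
tcp_pos: [0.5907, -0.3674, 0.1683]
tool_rot: [0.749, 0.662, 0.0, -0.001]
force: [0.5, -0.2, -0.1]
finger_gap: 0.705
gripper_force: 0.0
```

```bash
python3 - <<'E'
from k import *
print(manip.sense()["tcp_pos"]);K=near(.588,-.378)
for c,p in K: go(p[0],p[1]-.0013,.053,-7.1)
E
```

```text
[ 0.59070218 -0.36737428  0.16833403]
knob [254. 210.] [ 0.5881 -0.3776]
row [-0.392 -0.045  3.86 ] 0.012 yaw -7.0 q6 -0.59 t 42.25
```

Call:
drive_tool(
  motion=[
    [[45,-0.38,-0.04,1,0],[45,-0.38,-0.04,2,0],[45,-0.38,-0.04,3,0],[45,-0.38,-0.04,3.82,0],[45,-0.38,-0.04,3.82,0],[45,-0.38,-0.04,3.82,0],[15,-0.38,-0.04,3.82,0],[15,-0.38,-0.04,3.82,0],[15,-0.38,-0.04,3.82,0],[15,-0.38,-0.04,3.82,0]],
  ],
  squeeze=80,
)

```text
t: 43.25
tcp_pos: [0.5892, -0.3818, 0.0565]
tool_rot: [0.75, 0.662, 0.001, 0.002]
force: [-1.2, 1.0, 7.2]
finger_gap: 0.275
gripper_force: 78.3
```

Call:
drive_tool(
  motion=[
    [[15,0,0,0,0],[15,0,0,0,0],[15,0,0,-0.5,0],[15,0,0,-1.5,0],[15,0,0,-3,0],[15,0,0,-4.4,0],[15,0,0,-4.4,0],[15,0,0,-4.4,0]],
  ],
)

```text
t: 44.05
tcp_pos: [0.5882, -0.3815, 0.1882]
tool_rot: [0.75, 0.662, 0.0, 0.002]
force: [-0.0, 0.0, -2.1]
finger_gap: 0.275
gripper_force: 78.8
```

```bash
python3 - <<'E'
from h import *
s=manip.sense();print(s["force"],s["finger_gap"])
go(.6002,.1339,.19,-7.1)
E
```

```text
[-0.04731281  0.00539862 -2.08307945] 0.27464308956987804
row [17.095 -1.741 -0.099] -0.006 yaw -7.15 q6 -0.61 t 44.05
```

Call:
drive_tool(
  motion=[
    [[15,17,-1.74,0,0],[15,17,-1.74,0,0],[15,17,-1.74,0,0],[15,17,-1.74,0,0],[15,17,-1.74,0,0],[15,17,-1.74,0,0],[15,17,-1.74,0,0],[15,17,-1.74,0,0],[15,17,-1.74,0,0],[15,17,-1.74,0,0]],
  ],
)

```text
t: 45.05
tcp_pos: [0.5972, 0.1207, 0.1839]
tool_rot: [0.75, 0.662, -0.002, -0.002]
force: [1.2, -0.3, -1.3]
finger_gap: 0.273
gripper_force: 78.8
```

Call:
drive_tool(
  motion=[
    [[15,0,0,0,0],[15,0,0,0,0],[15,0,0,0,0],[15,0,0,0,0]],
  ],
)

```text
t: 45.45
tcp_pos: [0.599, 0.1171, 0.1853]
tool_rot: [0.751, 0.661, -0.001, -0.0]
force: [0.3, -0.5, -0.9]
finger_gap: 0.278
gripper_force: 78.8
```

```bash
python3 - <<'E'
from h import *
s=manip.sense();print(s["force"],s["finger_gap"],s["tcp_pos"])
m=manip.camera_model("wrist");im=manip.snapshot("wrist")
for c,p in knobs(im,m,s["tcp_pos"][2]+.02): print(c,p.round(4))
go(.6002,.1313,.116,-7.1)
E
```

```text
[ 0.28661743 -0.49657711 -0.87416823] 0.2780346904290964 [0.5989625  0.11714546 0.18531877]
[253.8  29.5] [0.6112 0.2164]
[253.9 102.8] [0.6079 0.1908]
[255.7 261.3] [0.6001 0.1237]
row [ 0.473 -0.023  2.318] -0.023 yaw -7.28 q6 0.14 t 45.5
```

Call:
drive_tool(
  motion=[
    [[15,0.47,-0.02,0.3,0],[15,0.47,-0.02,0.8,0],[15,0.47,-0.02,1.6,0],[15,0.47,-0.02,2.1,0],[15,0.47,-0.02,2.2,0],[15,0.47,-0.02,2.2,0],[15,0.47,-0.02,2.2,0]],
  ],
)

```text
t: 46.2
tcp_pos: [0.6011, 0.133, 0.1206]
tool_rot: [0.75, 0.662, 0.001, 0.0]
force: [1.2, -0.2, -0.9]
finger_gap: 0.273
gripper_force: 78.8
```

```bash
python3 - <<'E'
from h import *
s=manip.sense();print(s["force"],s["finger_gap"],s["tcp_pos"])
go(.6002,.1313,.106,-7.1)
E
```

```text
[ 1.21081665 -0.21897809 -0.86357552] 0.2730976055772603 [0.60113404 0.13295094 0.12063377]
row [-0.059 -0.025  0.488] -0.008 yaw -7.16 q6 0.16 t 46.2
```

Call:
drive_tool(
  motion=[
    [[15,-0.06,-0.02,0.2,0],[15,-0.06,-0.02,0.45,0],[15,-0.06,-0.02,0.6,0],[15,-0.06,-0.02,0.8,0],[15,-0.06,-0.02,0.95,0],[15,-0.06,-0.02,0.95,0]],
  ],
)

```text
t: 46.8
tcp_pos: [0.6004, 0.1311, 0.0908]
tool_rot: [0.75, 0.662, 0.001, 0.001]
force: [3.0, -0.4, -2.8]
finger_gap: 0.277
gripper_force: 78.7
```

Call:
drive_tool(
  motion=[
    [[15,0,0,0.25,0],[15,0,0,0.5,0],[15,0,0,0.68,0],[15,0,0,0.72,0],[15,0,0,0.72,0]],
  ],
)

```text
t: 47.3
tcp_pos: [0.6002, 0.1312, 0.0705]
tool_rot: [0.75, 0.662, 0.001, 0.001]
force: [1.8, 0.2, 4.3]
finger_gap: 0.277
gripper_force: 79.5
```

Call:
drive_tool(
  motion=[
    [[50,0,0,0,0],[50,0,0,0,0],[50,0,0,0,0],[50,0,0,-0.5,0],[50,0,0,-2,0],[50,0,0,-5,0],[50,0,0,-5,0],[50,0,0,-5,0],[50,0,0,-5,0]],
  ],
)

```text
t: 48.2
tcp_pos: [0.5998, 0.1313, 0.2219]
tool_rot: [0.75, 0.662, 0.001, 0.001]
force: [0.1, 0.3, -0.2]
finger_gap: 0.587
gripper_force: 0.0
```

```bash
python3 - <<'E'
from h import *
s=manip.sense();print(s["tcp_pos"],s["finger_gap"])
m=manip.camera_model("wrist");im=manip.snapshot("wrist");save("w14",im);np.save("w14.npy",m,allow_pickle=True)
K=knobs(im,m,.086)
for c,p in K: print(c,p.round(4))
b=manip.snapshot("scene");ms=manip.camera_model("scene");save("sc14",b)
Kb=[(c,q) for i,a,c,q in blobs(brown(b),40,400)[0] if 180<c[0]<370 and 110<c[1]<260]
for c,p in K:
    e=proj(ms,[*p,.086])[0]
    if Kb:
        n=min(Kb,key=lambda t:np.hypot(*(t[0]-e)))[0]
        if np.hypot(*(n-e))<12: print("tri",tri([m,ms],[c,n]))
go(.4405,.1312,.12,-7.1)
E
```

```text
[0.59979979 0.13126974 0.22193006] 0.5873470489608245
[255.   57.2] [0.6135 0.2414]
[254.9 119.4] [0.6071 0.1905]
[254.7 181.7] [0.5999 0.1345]
[257.7 244.1] [0.5949 0.071 ]
row [-0.65  -5.208  3.315] -0.006 yaw -7.14 q6 0.16 t 48.3
```

cutter55 now reads 2.5 mm off in x. I'll check its height from a second wrist position.

Call:
drive_tool(
  motion=[
    [[50,-2.5,0,-1,0],[50,-2.5,0,-1,0],[50,-2.5,0,-1,0],[50,-2.5,0,-1,0],[50,-2.5,0,-1,0],[50,-2.5,0,-1,0]],
  ],
)

```text
t: 48.9
tcp_pos: [0.5896, 0.0578, 0.2487]
tool_rot: [0.749, 0.662, -0.001, -0.001]
force: [0.8, -0.1, 0.2]
finger_gap: 0.586
gripper_force: 0.0
```

```bash
python3 - <<'E'
from h import *
m=manip.camera_model("wrist");im=manip.snapshot("wrist");save("w15",im);np.save("w15.npy",m,allow_pickle=True)
m4=np.load("w14.npy",allow_pickle=True).item();i4=cv2.imread("pics/w14.png")[:,:,::-1].copy()
K4=knobs(i4,m4,.086)
for c,p in knobs(im,m,.086):
    print(c,p.round(4))
    for c4,p4 in K4:
        if np.hypot(*(p-p4))<.02: print("  tri",tri([m,m4],[c,c4]))
for i,a,c,s in blobs(brown(i4),60,9000)[0]: print("w14",a,c,s)
for i,a,c,s in blobs(brown(im),60,9000)[0]: print("w15",a,c,s)
E
```

```text
[256.7  34.7] [0.6066 0.1905]
  tri (array([0.60685099, 0.19055341, 0.08560133]), np.float64(0.00021270815604090858))
[256.7 100.4] [0.5996 0.1331]
  tri (array([0.59966183, 0.13313973, 0.08059862]), np.float64(4.2031964773250084e-05))
[259.5 166.6] [0.5946 0.0693]
  tri (array([0.59458157, 0.06801187, 0.07987301]), np.float64(2.9386130402900097e-05))
[369.4 351.7] [ 0.704  -0.1814]
w14 701 [255.   57.2] [241  42  29  32]
w14 597 [254.9 119.4] [242 106  27  28]
w14 1067 [ 89.  202.1] [ 77 162  25  82]
w14 577 [254.7 181.7] [242 168  26  28]
w14 563 [257.7 244.1] [246 230  24  29]
w14 177 [390.8 379.6] [375 373  29  11]
w15 581 [256.7  34.7] [244  21  26  29]
w15 1033 [ 94.  123.3] [83 83 23 82]
w15 514 [256.7 100.4] [245  88  25  26]
w15 485 [259.5 166.6] [248 154  24  26]
w15 159 [369.4 351.7] [363 345  17  17]
```

cutter55 is at home height; its knob is level with its neighbours and within the play. Now back to the cover.

```bash
python3 - <<'E'
from h import *
go(.439,.1312,.20,-7.1)
E
```

```text
row [ 1.809 -5.286  1.642] 0.004 yaw -7.07 q6 0.03 t 48.95
```

Call:
drive_tool(
  motion=[
    [[50,1.8,-5.3,0,0],[50,1.8,-5.3,0,0],[50,1.8,-5.3,0,0],[50,1.8,-5.3,0,0],[50,1.8,-5.3,1.6,0],[50,1.8,-5.3,2.8,0],[50,1.8,-5.3,4,0],[50,1.8,-5.3,4,0],[50,1.8,-5.3,4,0]],
  ],
)

```text
t: 49.85
tcp_pos: [0.4396, 0.1303, 0.1298]
tool_rot: [0.75, 0.662, -0.0, -0.0]
force: [0.5, -0.3, 0.4]
finger_gap: 0.588
gripper_force: 0.0
```

```bash
python3 - <<'E'
from h import *
s=manip.sense();print(s["tcp_pos"])
m=manip.camera_model("wrist");im=manip.snapshot("wrist");c=bar(im,m,z=.091);print(plane(m,c,.091))
m7=None
go(.4388,.1312,.0715,-7.1)
E
```

```text
[0.43958913 0.13034691 0.12982639]
bar px [254.3 214.7] rect ((439.313232421875, 134.07421875), (81.26249694824219, 12.638203620910645), 83.19617462158203) pca yaw 83.04696
[[0.43980012 0.1371409  0.091     ]]
row [ 0.021 -0.063  1.977] -0.002 yaw -7.12 q6 0.17 t 49.9
```

Call:
drive_tool(
  motion=[
    [[50,0.02,-0.04,0.7,0],[50,0.02,-0.04,1.4,0],[50,0.02,-0.04,1.9,0],[50,0.02,-0.04,1.95,0],[50,0.02,-0.04,1.95,0],[5,0.02,-0.04,1.95,0],[5,0.02,-0.04,1.95,0],[5,0.02,-0.04,1.95,0],[5,0.02,-0.04,1.95,0],[5,0.02,-0.04,1.95,0]],
  ],
  squeeze=100,
)

```text
t: 50.9
tcp_pos: [0.4387, 0.1309, 0.0727]
tool_rot: [0.75, 0.662, 0.001, 0.001]
force: [0.7, -0.3, 7.7]
finger_gap: 0.136
gripper_force: 98.1
```

Call:
drive_tool(
  motion=[
    [[5,0,0,0,0],[5,0,0,0,0],[5,0,0,0,0]],
  ],
)

```text
t: 51.2
tcp_pos: [0.4387, 0.1309, 0.0727]
tool_rot: [0.75, 0.662, 0.001, 0.001]
force: [-1.3, 0.1, 8.9]
finger_gap: 0.134
gripper_force: 98.1
```

```bash
python3 - <<'E'
from h import *
s=manip.sense();print(s["tcp_pos"],s["force"])
go(.4393,.1312,.19,-7.1)
E
```

```text
[0.43870591 0.13094498 0.0726962 ] [-1.27721631  0.07316483  8.9453366 ]
row [ 0.012  0.026 -3.91 ] -0.005 yaw -7.14 q6 0.17 t 51.2
```

Call:
drive_tool(
  motion=[
    [[5,0,0,-0.3,0],[5,0,0,-1,0],[5,0,0,-2,0],[5,0,0,-3.2,0],[5,0,0,-3.9,0],[5,0,0,-3.9,0],[5,0,0,-3.9,0]],
  ],
)

```text
t: 51.9
tcp_pos: [0.4373, 0.1308, 0.1883]
tool_rot: [0.75, 0.662, -0.0, -0.0]
force: [0.3, -0.6, -4.5]
finger_gap: 0.138
gripper_force: 98.1
```

```bash
python3 - <<'E'
from h import *
s=manip.sense();print(s["tcp_pos"],s["force"],s["ft_torque"],s["finger_gap"])
go(.562,.1159,.19,-7.1)
E
```

```text
[0.43730123 0.13084528 0.18825719] [ 0.33411092 -0.59484275 -4.51721363] [-0.01341067  0.13226756  0.02472321] 0.1383113685022815
row [ 0.023  4.186 -0.061] -0.005 yaw -7.14 q6 0.17 t 51.9
```

Call:
drive_tool(
  motion=[
    [[5,0.02,1,-0.05,0],[5,0.02,2,-0.05,0],[5,0.02,3,-0.05,0],[5,0.02,4.17,-0.05,0],[5,0.02,4.17,-0.05,0],[5,0.02,4.17,-0.05,0],[5,0.02,4.17,-0.05,0],[5,0.02,4.17,-0.05,0]],
  ],
)

```text
t: 52.7
tcp_pos: [0.5603, 0.1161, 0.1888]
tool_rot: [0.75, 0.662, -0.001, -0.001]
force: [-0.2, 0.7, -3.9]
finger_gap: 0.139
gripper_force: 98.5
```

Call:
drive_tool(
  motion=[
    [[5,0,0,0.8,0],[5,0,0,1.6,0],[5,0,0,1.8,0],[5,0,0,1.8,0],[5,0,0,1.8,0]],
  ],
)

```text
t: 53.2
tcp_pos: [0.5628, 0.116, 0.1367]
tool_rot: [0.75, 0.662, 0.001, 0.0]
force: [1.0, 0.0, -3.3]
finger_gap: 0.134
gripper_force: 98.6
```

```bash
python3 - <<'E'
from h import *
s=manip.sense();print(s["tcp_pos"],s["force"],s["ft_torque"],s["finger_gap"])
go(.562,.1159,.1087,-7.1)
E
```

```text
[0.56278922 0.11603539 0.13674533] [ 0.97614126  0.04262695 -3.26300554] [0.04580721 0.06093268 0.0652943 ] 0.13368843276931497
row [-0.008 -0.027  0.935] -0.004 yaw -7.13 q6 0.13 t 53.2
```

Call:
drive_tool(
  motion=[
    [[5,0,-0.02,0.25,0],[5,0,-0.02,0.4,0],[5,0,-0.02,0.5,0],[5,0,-0.02,0.6,0]],
  ],
)

```text
t: 53.6
tcp_pos: [0.5617, 0.116, 0.1178]
tool_rot: [0.75, 0.662, 0.0, 0.0]
force: [-0.1, 0.4, -3.8]
finger_gap: 0.137
gripper_force: 98.6
```

Call:
drive_tool(
  motion=[
    [[5,0,0,0.1,0],[5,0,0,0.2,0],[5,0,0,0.28,0],[5,0,0,0.28,0]],
  ],
)

```text
t: 54.0
tcp_pos: [0.5616, 0.116, 0.1092]
tool_rot: [0.75, 0.662, -0.0, -0.0]
force: [0.3, 0.0, -3.2]
finger_gap: 0.136
gripper_force: 98.6
```

The skirt is past the deck with no contact. I lower the last 1–2 mm, release and rise.

Call:
drive_tool(
  motion=[
    [[5,0,0,0.03,0],[5,0,0,0.05,0],[5,0,0,0.05,0],[20,0,0,0.05,0],[40,0,0,0.05,0],[40,0,0,0.05,0],[40,0,0,0.05,0],[40,0,0,-1.5,0],[40,0,0,-3,0],[40,0,0,-4.5,0]],
  ],
)

```text
t: 55.0
tcp_pos: [0.5615, 0.1159, 0.2456]
tool_rot: [0.75, 0.662, -0.0, -0.0]
force: [1.0, -0.7, 0.9]
finger_gap: 0.466
gripper_force: 0.0
```

Call:
drive_tool(
  motion=[
    [[40,4,0,-2.5,0],[40,4,-4,-2.5,0],[40,4,-4,-2.5,0],[40,4,-4,-2.5,0],[40,4,-4,-2.5,0],[40,4,-4,-2.5,0],[40,4,-4,-2.5,0],[40,4,-4,-2.5,0]],
  ],
)

```text
t: 55.8
tcp_pos: [0.4585, 0.249, 0.3188]
tool_rot: [0.75, 0.661, -0.0, -0.0]
force: [0.7, 0.3, 0.2]
finger_gap: 0.47
gripper_force: 0.0
```

```bash
python3 - <<'E'
from h import *
print(manip.sense()["tcp_pos"],manip.sense()["force"])
a=manip.snapshot("side"); b=manip.snapshot("scene")
ms=manip.camera_model("scene");ma=manip.camera_model("side")
P=[]
for n,im in(("scene",b),("side",a)):
    for i,A,c,q in blobs(brown(im),80,400)[0]:
        e=np.array((301.1,154.2) if n=="scene" else (262,219.3))
        if np.hypot(*(c-e))<15: P.append(c);print(n,A,c,q)
if len(P)==2: print(tri([ms,ma],P),"start",tri([ms,ma],[(301.1,154.2),(262,219.3)]))
save("fin",np.hstack([cv2.resize(a[190:320,180:310],None,fx=3,fy=3),cv2.resize(b[130:260,240:370],None,fx=3,fy=3)]))
E
```

```text
[0.45846995 0.24903593 0.3187642 ] [0.68460459 0.27537423 0.19852835]
scene 176 [301.4 153.9] [290 146  24  16]
side 170 [262.5 219.3] [255 208  16  24]
(array([0.56226354, 0.11773033, 0.1124759 ]), np.float64(0.001330627724318705)) start (array([0.56311341, 0.11667966, 0.11197308]), np.float64(0.0020185700368796646))
```

View pics/fin.png

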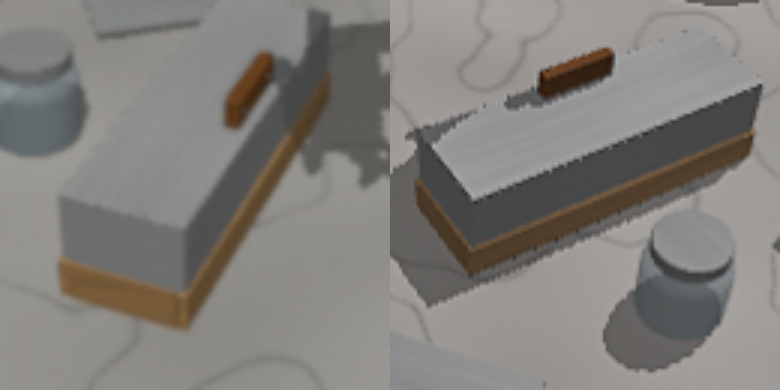

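The crops show the cover level on the ledge all round. The grip, at (249,90) and (577,72), is within about 1 mm of its starting place. The robot is clear, so I hand in.

```bash
python3 -c "
from station import manip
print(manip.sign_off())"
```

```text
the job is handed in; nothing more can be done
None
```

The job is handed in at about 56 s of robot time, with no verdict returned: the cover was tipped about 13° and set down flat clear of the case, the four cutters present (34, 41, 48, 55; no 62 in the scene) went home in their own wells, and the cover is back level on the ledge.

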